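# Rock a pendulum angle gauge to its mark on a forged stake

### The arm

A 7-joint arm with a two-finger parallel gripper is mounted at the origin on the work surface. World frame = base frame: x ahead of the robot, y to its left, z up, the work surface at z = 0. Lengths are in m, angles in rad, forces in N, time in s.
With the tool pointing down it reaches from about 0.4 to 0.85 m from the base axis. Payload 4.5 kg.
Tool frame: the origin (TCP) lies on the mounting face of the last link; the fingertips stand 166 mm ahead of it and the grasp point (between the pads) lies 147 mm ahead of it; y points along the fingers, z is the direction in which the jaws open and shut, and the axes are right-handed (so a half turn about y gives the same grasp; the last joint's range is limited). The gripper opens to 88 mm and grips with 3 to 60 N. Pads are 18 mm wide; open, the fingers measure 123 mm over their backs; the gripper's body (75 mm by 187 mm) begins 45 mm behind the grasp point.
Start: joints at [1.197, 0.689, -0.195, 1.565, 0.157, 0.902, -0.215], TCP at [0.248, -0.574, 0.405] pointing down, gripper open.
Joint ranges: [-3.01, 3.01], [-0.46, 2.08], [-1.47, 1.51], [0.13, 2.56], [-1, 4.14], [0.04, 2.09], [-2.66, 2.66]. Speed limits (rad/s): [2.57, 2.57, 3.14, 3.14, 3.14, 3.14, 3.14].

### API

Orientations are given as a unit quaternion [x, y, z, w].
In Python, from plant import r gives the robot as it stands.
- The arm moves only by the tool arm_command, never from a script. Its argument "deltas" is a list of rows, each an object of numbers: "dx", "dy", "dz": the shift along the tool's x, y, z each as a share of 1000 mm, from -1 to 1; "wx", "wy", "wz": the turn, a rotation vector about the tool's x, y, z each as a share of 45 degrees, from -1 to 1. In form: [{"dx": .., "dy": .., "dz": .., "wx": .., "wy": .., "wz": ..}, ...]. A call has exactly 5 rows; each row is the pose to reach, as a shift and turn from the pose commanded when the call began, along the tool's axes at that moment; what a row does not reach only later rows make up. A row lasts 1/10 s, in which the tool goes at most 50 mm and 8.59 degrees, less where a joint would pass 70% of its speed; a pose out of reach is approached as far as the arm can. A call with a number of a shift or a turn outside -1 to 1 is refused whole. A call with a gripper value outside its range is refused whole. "claw" is the opening, from -1 (shut) to 1 (fully open), set as the call begins (left out, the last holds). The fingers move at their own pace and stop on an object; "grip_force" is the grip in N (left out, the last holds). Time passes only in rows, so rows that repeat a pose let the fingers close, or fill a call up. It gives the time, the measured TCP pose, the force and the opening at its end, in the units of the state.
- r.get_state(): the state, without advancing time (a new reading comes with each control period).
- r.snapshot(name): name is "scene" or "side" or "wrist"; returns the picture (400x640x3 uint8, red, green, blue); there is no depth.
- r.get_calibration(name): a dict with "vertical_fov" (degrees; the focal length in pixels is half the picture's height over the tangent of half this angle, whatever the lens; pixels are square), "cx", "cy" (the principal point, pixels), "R" (3x3) and "t" (3): a world point X has camera coordinates R X + t. Camera axes: x right, y down, z forward; pixel columns grow to the right and rows downward; lengths in m; the calibration is good to about 2 mm. A picture is of the moment at which its call begins: read the wrist's pose just before it. get_calibration takes no time and is no camera call; for the wrist camera it gives the pose at the moment of the call.
- r.finish_job(): hands the job in, once; it reports no verdict.
The state is a dict: "clock": time; "q": joint angles; "qd": joint speeds; "joint_torque": joint torques, N m; "tool_pos": TCP position; "eef_rot": TCP orientation; "contact_force": force on the tool from outside, world axes, zero at the start; "moment": the same for the moment, N m; "opening": opening from 0.0 (shut) to 1.0 (fully open).
Only numpy, scipy, OpenCV 4.12 (cv2) and the standard library are available. Lean on these libraries where they do the work, as an engineer would, in place of code of your own. Each camera call takes 0.05 s, during which the arm holds its last target.

### The job

Take the angle gauge off its sloping easel and stand it plumb upright, gently, on its thin bottom edge on top of the forged stake, square across both knobs. Then rock it sideways on the stake until its swinging pointer settles on the black mark at the dial's lower rim. Finish while still holding it there in the gripper, lightly pressed on the knob, so the angle can be scribed; leave everything else where it lies.

Things in the scene. Friction and masses are not known exactly. Their poses are not given: they have to be found in the camera images.
- gauge: Angle gauge, loose, about 0.35 kg: aluminium plate 14 thick (x), 100 wide (y), 112 high (z), wooden grip block on top. A raised rim (to x = 14, z 6 to 106) and clear pane guard the white dial on its +x face. Origin: centre of the thin flat bottom edge; z up the plate. Starts leaning on the easel, z 40 deg off vertical, top towards the robot, dial up and away. Above z = 85 it is clear of the easel.
- grip (a point): Where to pinch the gauge: 137 mm up its z axis, in the middle of the wooden grip block (14 thick along gauge x, 56 wide, z 112 to 158 mm). Fingers on the two 56 mm faces, coming down along the plate.
- pointer (a joint): Angle (rad) of the hanging pointer about the gauge's +x axis; pivot at gauge (9, 0, 106) mm. 0: along the gauge's -z; positive: tip towards gauge +y. Swings freely, lightly damped, settles plumb in about a second: with the gauge upright and rolled by r about its own +x it reads -r.
- mark (a joint): Angle (rad) of the mark about the same pivot, same sign and zero as the pointer; stiff, preset between 0.24 and 0.42, to be left alone. Pointer is on mark when both angles agree: the gauge leans with its top towards its own +y.
- pointer_tip (a point): Tip of the black pointer, 70 mm from the pivot.
- mark_tip (a point): Inner end of the mark, a black block 8 wide and 11 long at the dial's lower rim, 70 mm from the pivot; coincides with the pointer's tip when the pointer is on the mark.
- stake: Steel stake fixed in a slice of log (180 across, 45 high): dark block 46 (x) x 56 (y), top at z = 95, with two round ridges on it (the knobs, radius 7, 40 long along x) at y = +18 (crest z = 107) and y = -18 (crest z = 104). Origin: centre of the log's underside, z up, x roughly away from the robot. Does not move. Square across both knobs, the gauge's edge lies along stake y.
- high_knob (a point): Middle of the crest of the taller knob (stake +y side).
- low_knob (a point): Middle of the crest of the lower knob, 3 mm lower.
- easel: Small wooden easel, fixed: base 150 (x) x 90 (y) x 14, sloping board 64 wide that carries the gauge's lower 80 mm, with a toe lip; the foot of the slope is at (45, 0, 30) mm from its origin (centre of its underside). Top edge of the board about 95 mm high, towards the robot (-x).
- chisel: Bystander, loose, leave alone: chisel, wooden handle and short steel blade, 150 x 18 x 18, lying between the two stations (mm).
- hammer: Bystander, loose, leave alone: hammer lying down, about 225 x 85 x 30, near the robot (mm).
- handle_blank: Bystander, loose, leave alone: pale wooden knife-handle blank 130 x 26 x 22, lying near the robot (mm).
- whetstone: Bystander, loose, leave alone: reddish whetstone 70 x 200 x 30, beyond the stations (mm).
- iron_weight: Bystander, loose, leave alone: dark iron weight 50 x 50 x 45, beyond the stations (mm).
- tin: Bystander, loose, leave alone: round tin, 68 across, 50 high, beyond the stations (mm).
- blade_box: Bystander, loose, leave alone: flat cardboard box 240 x 55 x 30, on the left (mm).
There are look-alikes about, which are no part of the job. Of the things like the stake, leave any that is blue; of the rest the larger one is meant.

How it is judged:
By the outcome, as a careful person would: the job done as asked, in the order asked, and still so for the second after the job is handed in, while the arm keeps its last pose, push and grip.
It also fails if it takes over 51 s, if anything falls off the work surface, if the arm or the gripper's body presses on something with over 40 N, if the wrist force passes 120 N, or if a joint passes its speed limit or range.

## Working session

There is one attempt and no reset: what is moved stays moved. The work goes in short steps, Python scripts to look and compute and a tool call to move; the robot and the scene stay as the last step left them, time stands still between calls to the robot, and variables do not carry over. Pictures are saved under pics/ and viewed, and the job is handed in when it is done.

Besides the shell and the picture viewer there is one more tool, called after "Request:" by a JSON object that holds its "method" and its "body", one argument or row to a line. arm_command: Moves the arm, as the interface text tells. Shift numbers are shares of 1000 mm and turn numbers shares of 45 degrees, none past 1 either way. Its arguments: {"type":"object","properties":{"deltas":{"type":"array","items":{"type":"object","properties":{"dx":{"type":"number","minimum":-1,"maximum":1},"dy":{"type":"number","minimum":-1,"maximum":1},"dz":{"type":"number","minimum":-1,"maximum":1},"wx":{"type":"number","minimum":-1,"maximum":1},"wy":{"type":"number","minimum":-1,"maximum":1},"wz":{"type":"number","minimum":-1,"maximum":1}}}},"claw":{"type":"number"},"grip_force":{"type":"number"}},"required":["deltas"]}

```bash
ls; mkdir -p pics
python3 - <<'E'
from plant import r
import cv2
print(r.get_state())
for n in ["scene","side","wrist"]:
    c=r.get_calibration(n); print(n,c)
    cv2.imwrite(f"pics/{n}0.png",r.snapshot(n)[:,:,::-1])
E
```

```text
pics
{'clock': 0.0, 'q': array([ 1.19681394,  0.68999086, -0.19449842,  1.56630917,  0.15726225,
        0.90251555, -0.21508763]), 'qd': array([ 0.00200104, -0.00093029, -0.00030673,  0.00084385,  0.0004853 ,
       -0.00156491,  0.00060615]), 'joint_torque': array([ 1.15625435e-04, -5.27573669e+01, -1.26686431e+00, -1.53435141e+01,
       -5.25362988e-02,  6.56232121e-03,  1.76056801e-04]), 'tool_pos': array([ 0.24770455, -0.57347023,  0.40391436]), 'eef_rot': array([-0.14336647,  0.69308195, -0.69182898,  0.14302493]), 'contact_force': array([ 0.08353548,  0.61892184, -1.13238007]), 'moment': array([-0.01898125,  0.04786792, -0.01534418]), 'opening': 0.9981661333154656}
scene {'vertical_fov': 52.73670700748282, 'cx': 319.1359370341728, 'cy': 198.77787811724522, 'R': array([[-0.21064415,  0.97747215,  0.01331276],
       [ 0.82404134,  0.18487349, -0.53551626],
       [-0.52591341, -0.1018331 , -0.84441998]]), 't': array([-0.03236961, -0.40050475,  1.72038364])}
side {'vertical_fov': 53.67060231510221, 'cx': 318.98801808071477, 'cy': 201.7969732017372, 'R': array([[-0.70382505, -0.71015985, -0.01741504],
       [-0.41761499,  0.43347263, -0.7985607 ],
       [ 0.5746547 , -0.55477424, -0.6016623 ]]), 't': array([0.4771796 , 0.27349574, 0.88785129])}
wrist {'vertical_fov': 63.004857515007814, 'cx': 316.0477660593169, 'cy': 197.51195439589344, 'R': array([[ 0.39725333, -0.91770769, -0.00154736],
       [-0.88233638, -0.38240448,  0.2743161 ],
       [-0.25233371, -0.10760769, -0.96163833]]), 't': array([-0.62410129, -0.03861286,  0.38935329])}
```

View pics/scene0.png

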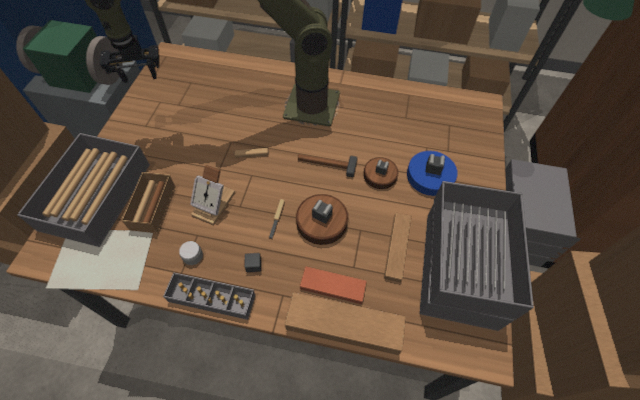

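View pics/side0.png

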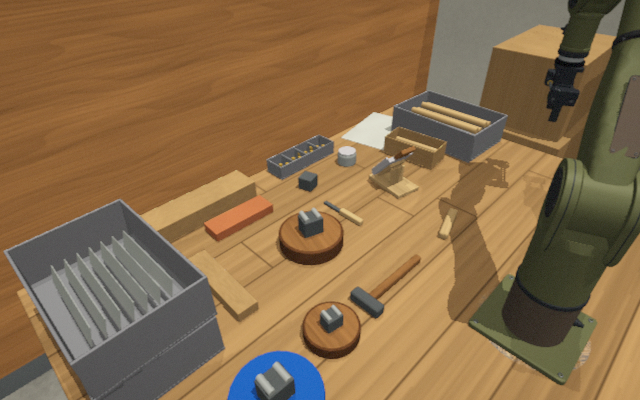

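View pics/wrist0.png

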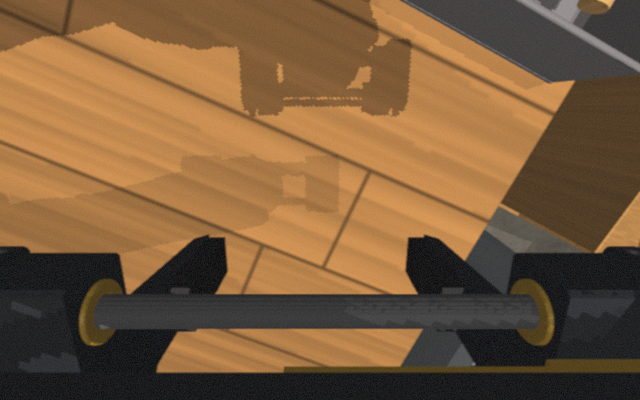

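The scene view shows the gauge on its easel at about (208,197). The meant stake is at (322,212), with the smaller look-alike at (381,167) and the blue one at (434,168). Next I'll enlarge these areas.

```bash
cat > h.py <<'E'
import numpy as np, cv2
from plant import r
from scipy.spatial.transform import Rotation as Ro
def K(c):
    f=200/np.tan(np.radians(c["vertical_fov"])/2); return np.array([[f,0,c["cx"]],[0,f,c["cy"]],[0,0,1]])
def proj(c,X):
    p=(np.asarray(c["R"])@np.atleast_2d(X).T).T+c["t"]; q=(K(c)@p.T).T; return q[:,:2]/q[:,2:]
def ray(c,uv):
    R=np.asarray(c["R"]); d=R.T@np.linalg.inv(K(c))@np.array([uv[0],uv[1],1.]); return -R.T@c["t"], d/np.linalg.norm(d)
def plane(c,uv,z):
    o,d=ray(c,uv); return o+d*(z-o[2])/d[2]
def tri(obs):
    A=np.zeros((3,3));b=np.zeros(3);rs=[ray(c,uv) for c,uv in obs]
    for o,d in rs:
        P=np.eye(3)-np.outer(d,d);A+=P;b+=P@o
    X=np.linalg.solve(A,b); return X,[float(np.linalg.norm(np.cross(X-o,d)))*1000 for o,d in rs]
def crop(img,u0,v0,u1,v1,s,name):
    cv2.imwrite("pics/"+name,cv2.resize(img[v0:v1,u0:u1],None,fx=s,fy=s,interpolation=cv2.INTER_CUBIC))
E
python3 - <<'E'
from h import *
a=cv2.imread("pics/scene0.png");b=cv2.imread("pics/side0.png")
x=cv2.resize(a[160:240,180:260],(400,400),interpolation=2);y=cv2.resize(a[180:260,280:360],(400,400),interpolation=2)
cv2.imwrite("pics/a1.png",np.hstack([x,y]))
x=cv2.resize(b[135:215,355:435],(400,400),interpolation=2);y=cv2.resize(b[190:270,270:350],(400,400),interpolation=2)
cv2.imwrite("pics/b1.png",np.hstack([x,y]))
E
```

```text
(no output)
```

View pics/a1.png

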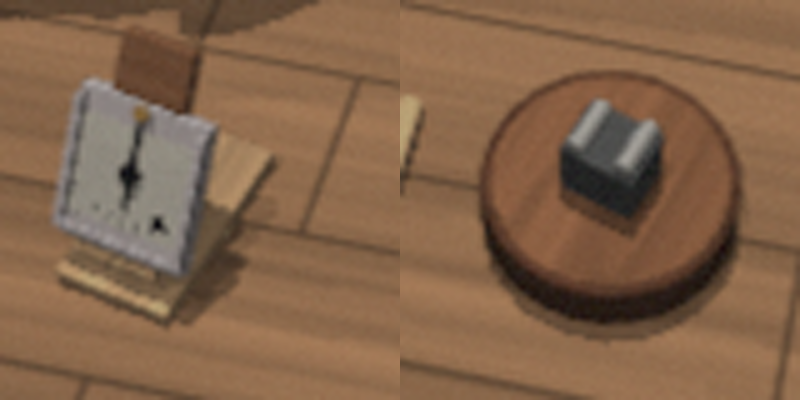

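View pics/b1.png

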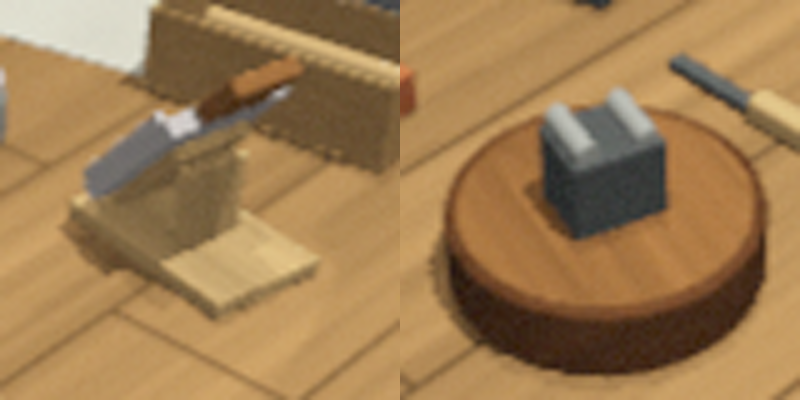

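The gauge face looks towards the scene camera, with the mark lower right (at gauge +y, as expected). The stake is turned a little. I'll triangulate rough positions and the wrist camera mount.

Run:
```python
from h import *
S=r.get_calibration("scene");D=r.get_calibration("side");W=r.get_calibration("wrist");s=r.get_state()
sc=lambda x,y:(180+x/5-.4,160+y/5-.4)
sc2=lambda x,y:(280+(x-400)/5-.4,180+y/5-.4)
sd=lambda x,y:(355+x/5-.4,135+y/5-.4)
sd2=lambda x,y:(270+(x-400)/5-.4,190+y/5-.4)
for n,a,b in [("plate BR",sc(187,272),sd(92,190)),("plate TR",sc(215,125),sd(165,118)),("grip topR",sc(200,50),sd(300,62)),
 ("hk far",sc2(655,122),sd2(545+0,110)),("lk near",sc2(600,105),sd2(620,92)),("hk near",sc2(655,122),sd2(550,105)),]:
    X,e=tri([(S,a),(D,b)]);print(n,X.round(4),np.round(e,1))
for p in [(85,80),(215,125),(187,272),(57,222)]: print(plane(S,sc(*p),0.08).round(3))
# log outline rough
print("log centre on z .045", plane(S,sc2(612,180),.045).round(3), plane(D,sd2(605,205),.045).round(3))
T=Ro.from_quat(s["eef_rot"]).as_matrix();print("tool axes",T.round(3))
Rw=np.array(W["R"]);C=-Rw.T@W["t"]
print("cam in tool",(T.T@(C-s["tool_pos"])).round(4)); print((T.T@Rw.T).round(3))
print("scene cam",-np.array(S["R"]).T@S["t"],"side",-np.array(D["R"]).T@D["t"])
```

```text
plate BR [ 0.6162 -0.1939  0.0371] [0.9 0.9]
plate TR [ 0.5515 -0.1779  0.1271] [0.2 0.2]
grip topR [ 0.4997 -0.212   0.1594] [19.1 19.1]
hk far [0.5509 0.1913 0.1291] [4.4 4.4]
lk near [0.5405 0.1509 0.1224] [1.9 1.9]
hk near [0.5509 0.1899 0.1306] [2.7 2.7]
[ 0.506 -0.299  0.08 ]
[ 0.523 -0.198  0.08 ]
[ 0.639 -0.176  0.08 ]
[ 0.621 -0.274  0.08 ]
log centre on z .045 [0.549 0.161 0.045] [0.547 0.161 0.045]
tool axes [[-0.918 -0.001  0.397]
 [-0.397  0.001 -0.918]
 [ 0.    -1.    -0.001]]
cam in tool [-0.0702  0.0199 -0.    ]
[[-0.001  0.962  0.274]
 [-0.    -0.274  0.962]
 [ 1.     0.001  0.   ]]
scene cam [1.22798683 0.2808751  1.23868044] side [-0.06014104  0.7128779   0.7608997 ]
```

Request:
{"method": "arm_command", "body": {
  "deltas": [
    {"dx":-0.459,"dz":-0.175},
    {"dx":-0.459,"dz":-0.175},
    {"dx":-0.459,"dz":-0.175},
    {"dx":-0.459,"dz":-0.175},
    {"dx":-0.459,"dz":-0.175}
  ],
  "claw": 1,
  "grip_force": 30
}}

```text
invalid input at $.deltas[0]: expected keys dx, dy, dz, wx, wy, wz
```

Request:
{"method": "arm_command", "body": {
  "deltas": [
    {"dx":-0.459,"dy":0,"dz":-0.175,"wx":0,"wy":0,"wz":0},
    {"dx":-0.459,"dy":0,"dz":-0.175,"wx":0,"wy":0,"wz":0},
    {"dx":-0.459,"dy":0,"dz":-0.175,"wx":0,"wy":0,"wz":0},
    {"dx":-0.459,"dy":0,"dz":-0.175,"wx":0,"wy":0,"wz":0},
    {"dx":-0.459,"dy":0,"dz":-0.175,"wx":0,"wy":0,"wz":0}
  ],
  "claw": 1,
  "grip_force": 30
}}

```text
clock: 0.65
tool_pos: [0.4281, -0.3978, 0.4046]
eef_rot: [-0.143, 0.693, -0.692, 0.143]
contact_force: [0.7, 0.3, 0.3]
opening: 1.001
```

Request:
{"method": "arm_command", "body": {
  "deltas": [
    {"dx":-0.225,"dy":0,"dz":-0.086,"wx":0,"wy":0,"wz":0},
    {"dx":-0.225,"dy":0,"dz":-0.086,"wx":0,"wy":0,"wz":0},
    {"dx":-0.225,"dy":0,"dz":-0.086,"wx":0,"wy":0,"wz":0},
    {"dx":-0.225,"dy":0,"dz":-0.086,"wx":0,"wy":0,"wz":0},
    {"dx":-0.225,"dy":0,"dz":-0.086,"wx":0,"wy":0,"wz":0}
  ]
}}

```text
clock: 1.15
tool_pos: [0.6013, -0.2282, 0.4045]
eef_rot: [-0.144, 0.693, -0.692, 0.144]
contact_force: [-0.2, 0.6, 0.5]
opening: 1.001
```

```bash
cat > shot.py <<'E'
import sys,json
from h import *
n,name=sys.argv[1:3]
c=r.get_calibration(n);s=r.get_state();im=r.snapshot(n)
cv2.imwrite(f"pics/{name}.png",im[:,:,::-1])
np.savez(f"pics/{name}.npz",R=c["R"],t=c["t"],vertical_fov=c["vertical_fov"],cx=c["cx"],cy=c["cy"],tp=s["tool_pos"],tr=s["eef_rot"],im=im)
print(s["clock"],s["tool_pos"].round(4),s["eef_rot"].round(4),"qd",np.abs(s["qd"]).max().round(4),"F",s["contact_force"].round(2),"q",s["q"].round(2))
E
python3 shot.py wrist w1
```

```text
1.15 [ 0.6013 -0.2282  0.4045] [-0.1438  0.6927 -0.6919  0.1442] qd 0.6052 F [-0.24  0.58  0.5 ] q [ 0.37  0.71 -0.14  1.51  0.11  0.93 -0.97]
```

View pics/w1.png

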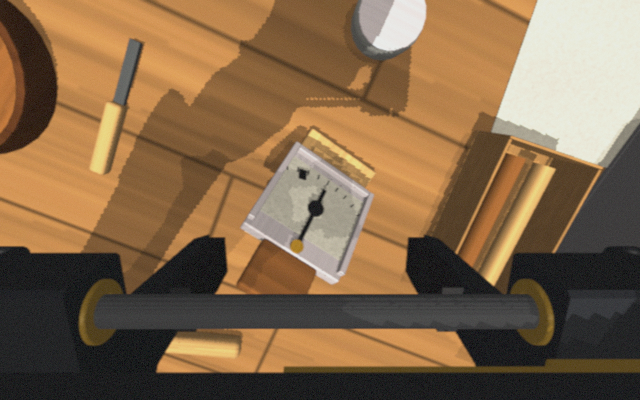

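The dial shows at about (310,205), with its mark at (303,174), hub at (316,208) and grip block at about (275,265), partly under the bar. I'll move in for a second view.

Request:
{"method": "arm_command", "body": {
  "deltas": [
    {"dx":0.035,"dy":0.06,"dz":0,"wx":0,"wy":0,"wz":0},
    {"dx":0.035,"dy":0.06,"dz":0,"wx":0,"wy":0,"wz":0},
    {"dx":0.035,"dy":0.06,"dz":0,"wx":0,"wy":0,"wz":0},
    {"dx":0.035,"dy":0.06,"dz":0,"wx":0,"wy":0,"wz":0},
    {"dx":0.035,"dy":0.06,"dz":0,"wx":0,"wy":0,"wz":0}
  ]
}}

```text
clock: 1.7
tool_pos: [0.5686, -0.2448, 0.3462]
eef_rot: [0.142, -0.692, 0.693, -0.145]
contact_force: [0.8, 0.4, 1.2]
opening: 1.0
```

```bash
python3 shot.py wrist w2; python3 -c "
from h import *
crop(cv2.imread('pics/w2.png'),200,60,400,260,3,'w2c.png')"
```

```text
1.7 [ 0.5686 -0.2448  0.3462] [ 0.1421 -0.692   0.6928 -0.1446] qd 0.0061 F [0.84 0.35 1.22] q [ 0.41  0.75 -0.14  1.64  0.14  0.75 -0.95]
```

View pics/w2.png

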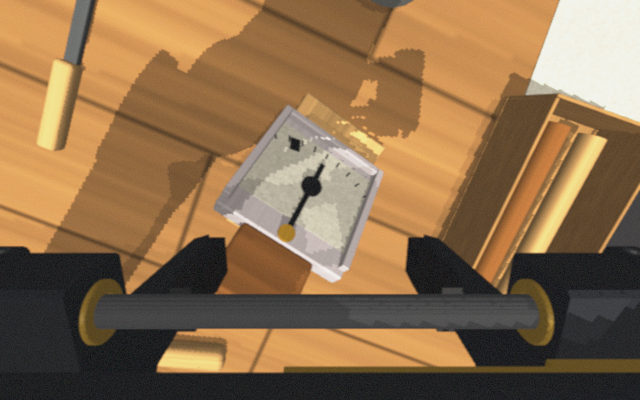

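View pics/w2c.png

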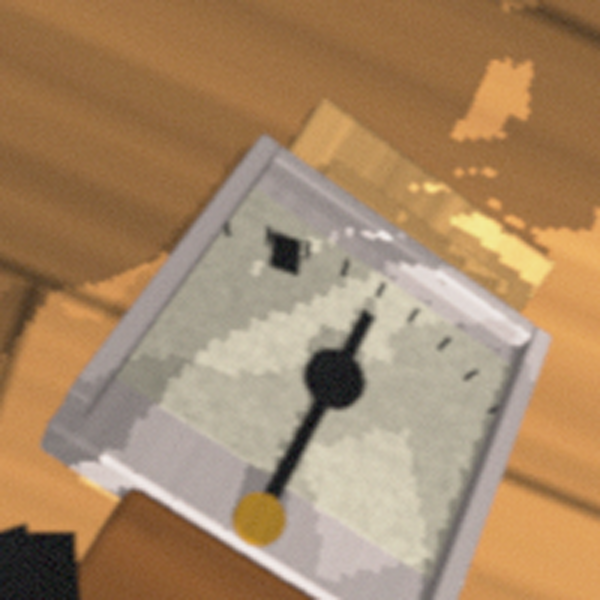

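The wrist close-up shows the dial corners at about (289,106), (382,173), (337,280) and (216,208), and the mark at (296,144). I'll turn the tool towards grasp yaw to get a wide-baseline third view.

Request:
{"method": "arm_command", "body": {
  "deltas": [
    {"dx":0.027,"dy":-0.03,"dz":0.037,"wx":0,"wy":-0.19,"wz":0},
    {"dx":0.027,"dy":-0.03,"dz":0.037,"wx":0,"wy":-0.38,"wz":0},
    {"dx":0.027,"dy":-0.03,"dz":0.037,"wx":0,"wy":-0.57,"wz":0},
    {"dx":0.027,"dy":-0.03,"dz":0.037,"wx":0,"wy":-0.76,"wz":0},
    {"dx":0.027,"dy":-0.03,"dz":0.037,"wx":0,"wy":-0.95,"wz":0}
  ]
}}

```text
clock: 2.25
tool_pos: [0.5579, -0.2897, 0.3762]
eef_rot: [0.387, -0.591, 0.592, -0.388]
contact_force: [-0.2, -0.8, -0.1]
opening: 0.997
```

```bash
python3 shot.py wrist w3; python3 -c "
from h import *
crop(cv2.imread('pics/w3.png'),200,60,400,260,3,'w3c.png')"
```

```text
2.25 [ 0.5579 -0.2897  0.3762] [ 0.3869 -0.5906  0.5923 -0.3881] qd 1.1684 F [-0.23 -0.77 -0.08] q [ 0.61  0.74 -0.37  1.58  0.32  0.88 -0.29]
```

View pics/w3.png

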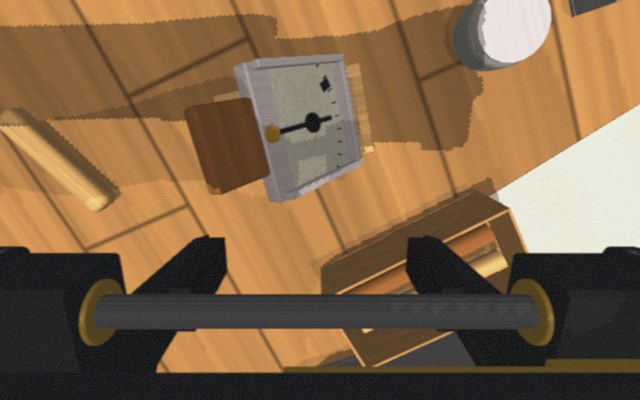

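The block, plate and pivot are all clear of the fingers. The arm was still moving, so I'll retake this now that it has settled.

```bash
python3 shot.py wrist w4; python3 -c "
from h import *
crop(cv2.imread('pics/w4.png'),170,40,390,220,3.6,'w4c.png')"
```

```text
2.3 [ 0.5577 -0.2899  0.376 ] [ 0.3885 -0.5898  0.5912 -0.3896] qd 0.2395 F [-0.27 -1.11 -0.2 ] q [ 0.61  0.74 -0.37  1.58  0.32  0.88 -0.29]
```

View pics/w4c.png

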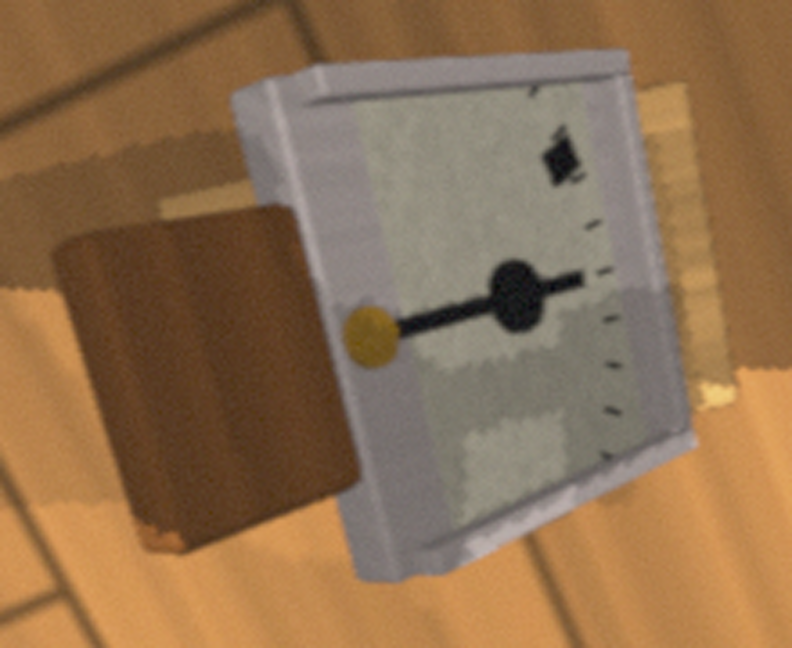

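```bash
cat > t1.py <<'E'
from h import *
def L(n): 
    d=np.load(f"pics/{n}.npz"); return {k:(float(d[k]) if d[k].ndim==0 else d[k]) for k in d.files}
A,B=L("w2"),L("w4")
def cen(im,mask,near,box=12):
    n,l,st,c=cv2.connectedComponentsWithStats(mask.astype(np.uint8))
    i=1+np.argmin(np.linalg.norm(c[1:]-near,axis=1)); return c[i],st[i,4]
for nm,d,o,m in [("w2",A,(286,233),(295.7,144.3)),("w4",B,(273,133.6),(325.8,84.4))]:
    im=d["im"].astype(int); hsv=cv2.cvtColor(d["im"],cv2.COLOR_RGB2HSV)
    om=(hsv[...,0]>15)&(hsv[...,0]<30)&(hsv[...,1]>170)
    print(nm,"orange",cen(im,om,o)); print("mark",cen(im,im.sum(2)<150,m))
f=lambda x,y:(200+(x+.5)/3-.5,60+(y+.5)/3-.5); g=lambda x,y:(170+(x+.5)/3.6-.5,40+(y+.5)/3.6-.5)
P={"pivot":((258,519),(371,337)),"mark":((287,253),(561,160)),"hub":((335,378),(515,296)),"tip":((368,312),(583,278)),
"rim B+y":((265,137),(628,52)),"rim B-y":((545,335),(693,437)),"blk 112+y":((135,490),(290,207))}
X={}
for k,(a,b) in P.items():
    X[k],e=tri([(A,f(*a)),(B,g(*b))]); print(k,X[k].round(4),np.round(e,1))
E
python3 t1.py
```

```text
w2 orange (array([286.0201005, 232.3718593]), np.int32(199))
mark (array([294.64      , 144.06666667]), np.int32(75))
w4 orange (array([272.89542484, 132.90849673]), np.int32(153))
mark (array([325.43548387,  84.37096774]), np.int32(62))
pivot [ 0.5502 -0.2313  0.123 ] [0.1 0.1]
mark [ 0.5998 -0.2137  0.0662] [0.3 0.3]
hub [ 0.5782 -0.2371  0.0861] [0.2 0.2]
tip [ 0.5942 -0.24    0.0675] [0.2 0.2]
rim B+y [ 0.6244 -0.1967  0.0534] [0.1 0.1]
rim B-y [ 0.6057 -0.2897  0.0524] [0.3 0.3]
blk 112+y [ 0.5469 -0.2037  0.1258] [0.1 0.1]
```

```bash
cat >> h.py <<'E'
def go(p,R):
    s=r.get_state();T=Ro.from_quat(s["eef_rot"]).as_matrix()
    d=T.T@(np.asarray(p)-s["tool_pos"]); w=Ro.from_matrix(T.T@R).as_rotvec(degrees=True)
    print("pos",s["tool_pos"].round(4),"shift",d.round(4),"len",np.linalg.norm(d).round(3),"turn share",(w/45).round(4),"deg",np.linalg.norm(w).round(2))
def gaugeR(yaw,pitch,roll=0): # gauge->world, degrees; pitch>0 leans top towards -x
    return (Ro.from_euler("z",yaw,degrees=True)*Ro.from_euler("y",-pitch,degrees=True)*Ro.from_euler("x",roll,degrees=True)).as_matrix()
def toolR(G): # tool x=-gy, y=-gz, z=gx
    return np.column_stack([-G[:,1],-G[:,2],G[:,0]])
E
cat > t2.py <<'E'
from t1 import *
G=gaugeR(-11.3,40)
print(G.round(3))
L0=G.T@(X["tip"]-X["pivot"]);print("pointer in gauge",(L0*1000).round(1),np.arctan2(L0[1],-L0[2]))
for k in X: print(k,(G.T@(X[k]-X["pivot"])*1000).round(1))
W1=L("w1")
# per-view angle on dial plane through pivot
n=G[:,0]
def on(c,uv,p0):
    o,d=ray(c,uv); return o+d*(n@(p0-o))/(n@d)
for nm,c,pv,m,tp,hb in [("w2",A,f(258,519),f(287,253),f(368,312),f(335,378)),("w4",B,g(371,337),g(561,160),g(583,278),g(515,296)),
     ]:
    p0=on(c,pv,X["pivot"])
    for k,q in (("mark",m),("tip",tp),("hub",hb)):
        v=G.T@(on(c,q,X["pivot"])-p0); print(nm,k,(v*1000).round(1),np.arctan2(v[1],-v[2]).round(3))
grip=X["pivot"]+.031*G[:,2]-.011*G[:,0]
print("grip",grip,"origin",grip-.137*G[:,2])
T=toolR(G);tcp=grip-.147*T[:,1];print("tcp",tcp)
go(tcp-.07*T[:,1],T)
E
python3 t2.py
```

```text
w2 orange (array([286.0201005, 232.3718593]), np.int32(199))
mark (array([294.64      , 144.06666667]), np.int32(75))
w4 orange (array([272.89542484, 132.90849673]), np.int32(153))
mark (array([325.43548387,  84.37096774]), np.int32(62))
pivot [ 0.5502 -0.2313  0.123 ] [0.1 0.1]
mark [ 0.5998 -0.2137  0.0662] [0.3 0.3]
hub [ 0.5782 -0.2371  0.0861] [0.2 0.2]
tip [ 0.5942 -0.24    0.0675] [0.2 0.2]
rim B+y [ 0.6244 -0.1967  0.0534] [0.1 0.1]
rim B-y [ 0.6057 -0.2897  0.0524] [0.3 0.3]
blk 112+y [ 0.5469 -0.2037  0.1258] [0.1 0.1]
[[ 0.751  0.196 -0.63 ]
 [-0.15   0.981  0.126]
 [ 0.643  0.     0.766]]
pointer in gauge [ -1.3   0.1 -71.3] 0.0007772378863539155
pivot [0. 0. 0.]
mark [ -1.8  26.9 -72.6]
hub [ -1.8  -0.2 -46.6]
tip [ -1.3   0.1 -71.3]
rim B+y [  5.9  48.4 -95.7]
rim B-y [  5.2 -46.4 -96.5]
blk 112+y [-4.7 26.3  7.7]
w2 mark [  0.   26.6 -71. ] 0.359
w2 tip [  0.    0.3 -70.1] 0.005
w2 hub [  0.   -0.2 -45.4] -0.005
w4 mark [  0.   27.1 -70. ] 0.369
w4 tip [ -0.    0.1 -69.7] 0.001
w4 hub [  0.    0.2 -44.4] 0.005
grip [ 0.52236059 -0.2256966   0.13964559] origin [ 0.60871538 -0.24295199  0.0346975 ]
tcp [ 0.42970253 -0.2071817   0.25225412]
pos [ 0.5577 -0.2898  0.3758] shift [-0.014   0.0695 -0.1946] len 0.207 turn share [ 0.8823 -0.2679  0.0968] deg 41.72
```

Everything is consistent: gauge yaw −11.3°, tilt 40°, pointer 71 mm long (70 expected) reading 0, mark about +0.36 rad. Now I'll move to the pre-grasp pose.

Request:
{"method": "arm_command", "body": {
  "deltas": [
    {"dx":-0.003,"dy":0.014,"dz":-0.04,"wx":0.18,"wy":-0.054,"wz":0.019},
    {"dx":-0.006,"dy":0.028,"dz":-0.08,"wx":0.36,"wy":-0.107,"wz":0.038},
    {"dx":-0.009,"dy":0.042,"dz":-0.12,"wx":0.53,"wy":-0.161,"wz":0.058},
    {"dx":-0.012,"dy":0.056,"dz":-0.16,"wx":0.71,"wy":-0.214,"wz":0.077},
    {"dx":-0.014,"dy":0.0695,"dz":-0.1946,"wx":0.882,"wy":-0.268,"wz":0.097}
  ],
  "claw": 0
}}

```text
clock: 2.85
tool_pos: [0.4525, -0.2407, 0.3251]
eef_rot: [0.366, -0.491, 0.645, -0.457]
contact_force: [-0.3, -0.5, -0.8]
opening: 0.571
```

```bash
cat > t3.py <<'E'
from h import *
G=gaugeR(-11.3,40); T=toolR(G); grip=np.array([.5231,-.2258,.1403]); tcp=grip-.147*T[:,1]
go(tcp-.07*T[:,1],T); go(tcp,T)
E
python3 shot.py side s1; python3 t3.py; python3 shot.py wrist w5; python3 -c "
from h import *
crop(cv2.imread('pics/s1.png'),340,40,540,220,4,'s1c.png')"
```

```text
2.85 [ 0.4525 -0.2407  0.3251] [ 0.3659 -0.4908  0.645  -0.4574] qd 2.1867 F [-0.29 -0.48 -0.8 ] q [ 0.62  0.66 -0.36  2.09  0.96  0.28 -0.86]
pos [ 0.4501 -0.2406  0.3234] shift [-0.0205 -0.0022 -0.0756] len 0.078 turn share [ 0.5746 -0.1244  0.0983] deg 26.82
pos [ 0.4501 -0.2406  0.3234] shift [-0.0272  0.0606 -0.0454] len 0.08 turn share [ 0.5746 -0.1244  0.0983] deg 26.82
2.9 [ 0.4501 -0.2406  0.3234] [ 0.3677 -0.4922  0.6436 -0.4564] qd 0.4848 F [-2.87  0.87 -1.39] q [ 0.63  0.66 -0.36  2.1   0.97  0.28 -0.87]
```

View pics/s1c.png

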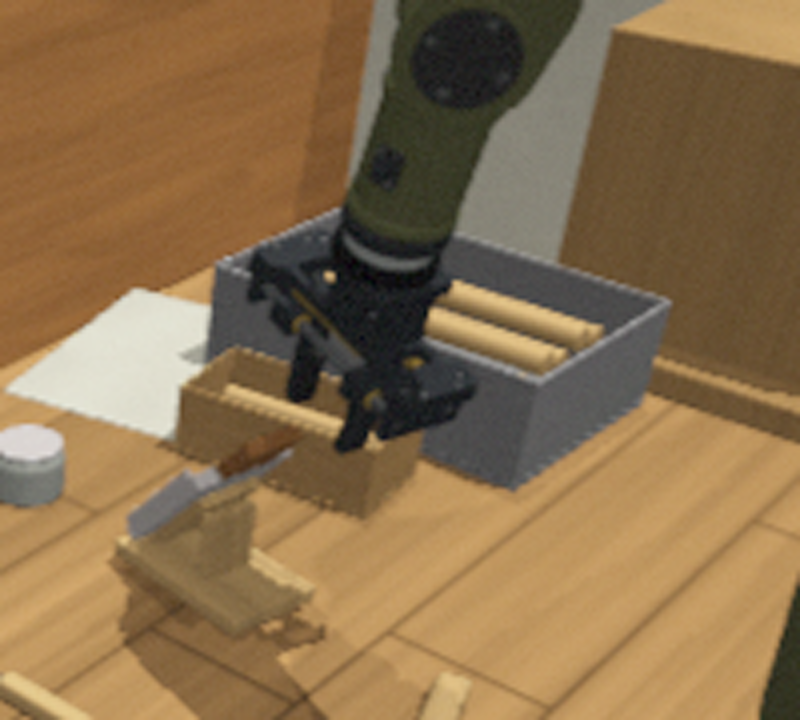

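View pics/w5.png

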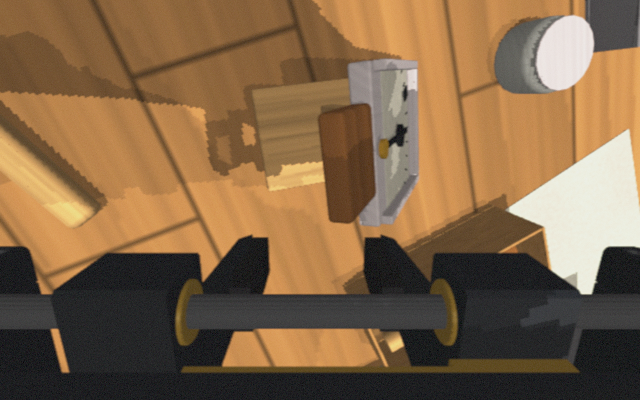

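Wrist limits slowed the move: it is close to the joint 6 singularity, so the turn is incomplete at this safe height. I'll continue the turn in place.

Request:
{"method": "arm_command", "body": {
  "deltas": [
    {"dx":-0.01,"dy":-0.002,"dz":-0.035,"wx":0.2,"wy":-0.04,"wz":0.035},
    {"dx":-0.02,"dy":-0.002,"dz":-0.075,"wx":0.4,"wy":-0.08,"wz":0.07},
    {"dx":-0.02,"dy":-0.002,"dz":-0.0756,"wx":0.575,"wy":-0.124,"wz":0.098},
    {"dx":-0.02,"dy":-0.002,"dz":-0.0756,"wx":0.575,"wy":-0.124,"wz":0.098},
    {"dx":-0.02,"dy":-0.002,"dz":-0.0756,"wx":0.575,"wy":-0.124,"wz":0.098}
  ]
}}

```text
clock: 3.45
tool_pos: [0.3925, -0.207, 0.3051]
eef_rot: [0.355, -0.421, 0.675, -0.491]
contact_force: [0.2, 0.2, -0.3]
opening: 0.501
```

```bash
python3 t3.py; python3 -c "
from h import *
s=r.get_state();print(s['q'].round(3),s['qd'].round(2),s['clock'],s['contact_force'])"
```

```text
pos [ 0.3925 -0.207   0.3051] shift [-0.0064 -0.0049 -0.0068] len 0.011 turn share [ 0.376  -0.0343  0.1204] deg 17.83
pos [ 0.3925 -0.207   0.3051] shift [-0.0132  0.0617  0.0134] len 0.065 turn share [ 0.376  -0.0343  0.1204] deg 17.83
[ 0.812  0.723 -0.708  2.364  2.048  0.544 -1.922] [ 0.6   0.29 -1.13  0.68  2.18  1.07 -2.02] 3.45 [ 0.20032435  0.1975657  -0.30844959]
```

Request:
{"method": "arm_command", "body": {
  "deltas": [
    {"dx":-0.006,"dy":-0.005,"dz":-0.007,"wx":0.19,"wy":-0.017,"wz":0.06},
    {"dx":-0.006,"dy":-0.005,"dz":-0.007,"wx":0.376,"wy":-0.034,"wz":0.12},
    {"dx":-0.006,"dy":-0.005,"dz":-0.007,"wx":0.376,"wy":-0.034,"wz":0.12},
    {"dx":-0.006,"dy":-0.005,"dz":-0.007,"wx":0.376,"wy":-0.034,"wz":0.12},
    {"dx":-0.006,"dy":-0.005,"dz":-0.007,"wx":0.376,"wy":-0.034,"wz":0.12}
  ]
}}

```text
clock: 3.95
tool_pos: [0.3858, -0.1993, 0.3058]
eef_rot: [0.27, -0.328, 0.7, -0.574]
contact_force: [-0.7, 0.5, -0.1]
opening: 0.498
```

```bash
python3 t3.py; python3 -c "
from h import *
s=r.get_state();print(s['q'].round(3),s['qd'].round(2),s['clock'],s['contact_force'])"; python3 shot.py wrist w6
```

```text
pos [ 0.3858 -0.1993  0.3058] shift [-0.0009 -0.0004  0.0007] len 0.001 turn share [0.0068 0.0007 0.0007] deg 0.31
pos [ 0.3858 -0.1993  0.3058] shift [-0.0009  0.0696  0.0011] len 0.07 turn share [0.0068 0.0007 0.0007] deg 0.31
[ 0.975  0.859 -0.965  2.5    2.48   0.868 -2.191] [-0.01 -0.01  0.    0.    0.02  0.   -0.01] 3.95 [-0.69554102  0.5195602  -0.07968638]
3.95 [ 0.3858 -0.1993  0.3058] [ 0.2698 -0.3284  0.7    -0.5738] qd 0.0222 F [-0.7   0.52 -0.08] q [ 0.97  0.86 -0.97  2.5   2.48  0.87 -2.19]
```

View pics/w6.png

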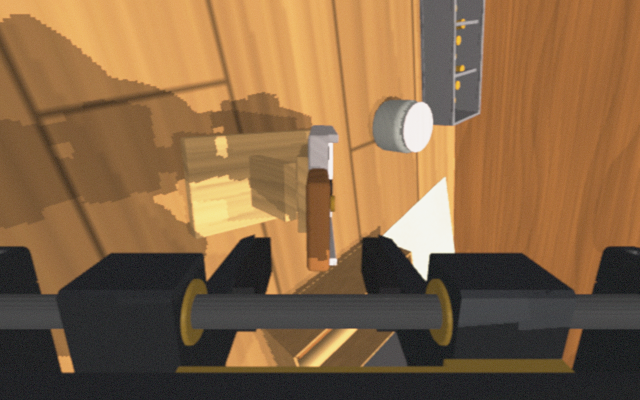

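Now aligned: the block is edge-on and centred at u≈317, against a camera centre of 316. I'll advance 70 mm along the fingers.

Request:
{"method": "arm_command", "body": {
  "deltas": [
    {"dx":-0.001,"dy":0.02,"dz":0.001,"wx":0.007,"wy":0,"wz":0},
    {"dx":-0.001,"dy":0.04,"dz":0.001,"wx":0.007,"wy":0,"wz":0},
    {"dx":-0.001,"dy":0.058,"dz":0.001,"wx":0.007,"wy":0,"wz":0},
    {"dx":-0.001,"dy":0.07,"dz":0.001,"wx":0.007,"wy":0,"wz":0},
    {"dx":-0.001,"dy":0.07,"dz":0.001,"wx":0.007,"wy":0,"wz":0}
  ]
}}

```text
clock: 4.5
tool_pos: [0.4311, -0.2066, 0.2522]
eef_rot: [0.268, -0.326, 0.7, -0.576]
contact_force: [-0.5, 0.2, -0.0]
opening: 0.5
```

```bash
python3 t3.py;  python3 shot.py wrist w7; python3 shot.py side s2; python3 -c "
from h import *
crop(cv2.imread('pics/s2.png'),340,80,540,220,4,'s2c.png')"
```

```text
pos [ 0.4311 -0.2066  0.2522] shift [ 0.0007 -0.0709  0.0002] len 0.071 turn share [-0.0021  0.0016 -0.002 ] deg 0.15
pos [ 0.4311 -0.2066  0.2522] shift [ 0.0008 -0.0009  0.0001] len 0.001 turn share [-0.0021  0.0016 -0.002 ] deg 0.15
4.5 [ 0.4311 -0.2066  0.2522] [ 0.2677 -0.3261  0.7005 -0.5756] qd 0.0455 F [-0.55  0.24 -0.01] q [ 0.92  1.01 -0.91  2.4   2.53  0.92 -2.15]
4.55 [ 0.4304 -0.2063  0.2527] [ 0.2677 -0.326   0.7002 -0.576 ] qd 0.0321 F [ 0.3  -0.46  0.56] q [ 0.92  1.   -0.91  2.4   2.53  0.92 -2.15]
```

View pics/w7.png

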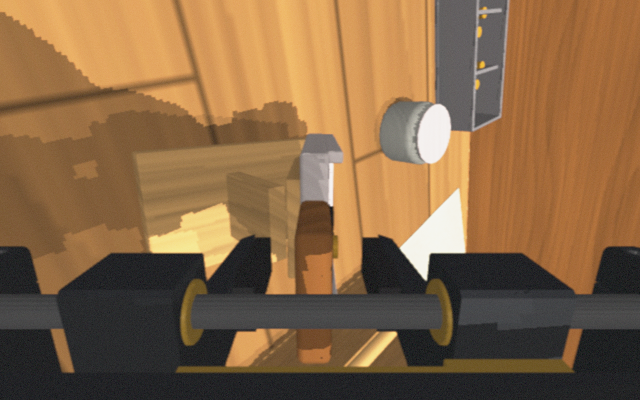

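View pics/s2c.png

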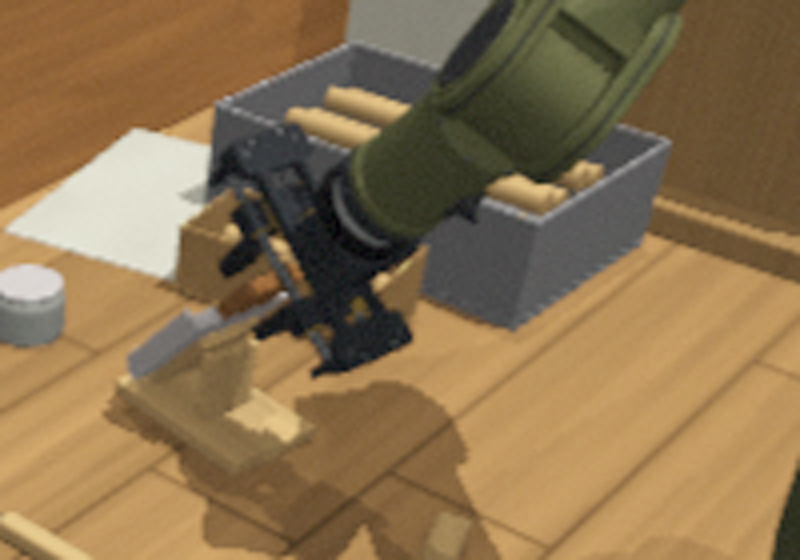

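The block sits centrally between the fingers (u≈315 against a finger middle of 316). Closing now.

Request:
{"method": "arm_command", "body": {
  "deltas": [
    {"dx":0,"dy":0,"dz":0,"wx":0,"wy":0,"wz":0},
    {"dx":0,"dy":0,"dz":0,"wx":0,"wy":0,"wz":0},
    {"dx":0,"dy":0,"dz":0,"wx":0,"wy":0,"wz":0},
    {"dx":0,"dy":0,"dz":0,"wx":0,"wy":0,"wz":0},
    {"dx":0,"dy":0,"dz":0,"wx":0,"wy":0,"wz":0}
  ],
  "claw": -1,
  "grip_force": 45
}}

```text
clock: 5.1
tool_pos: [0.4297, -0.2064, 0.2529]
eef_rot: [0.268, -0.326, 0.7, -0.576]
contact_force: [-2.6, 0.0, 2.0]
opening: 0.156
```

```bash
python3 t3.py;  python3 shot.py wrist w8
```

```text
pos [ 0.4297 -0.2064  0.2529] shift [ 0.0005 -0.0694  0.0009] len 0.069 turn share [-0.0022  0.0022 -0.0035] deg 0.21
pos [ 0.4297 -0.2064  0.2529] shift [0.0007 0.0006 0.0007] len 0.001 turn share [-0.0022  0.0022 -0.0035] deg 0.21
5.1 [ 0.4297 -0.2064  0.2529] [ 0.2676 -0.3261  0.7001 -0.5761] qd 0.0025 F [-2.55  0.01  2.  ] q [ 0.92  1.   -0.91  2.4   2.54  0.92 -2.15]
```

View pics/w8.png

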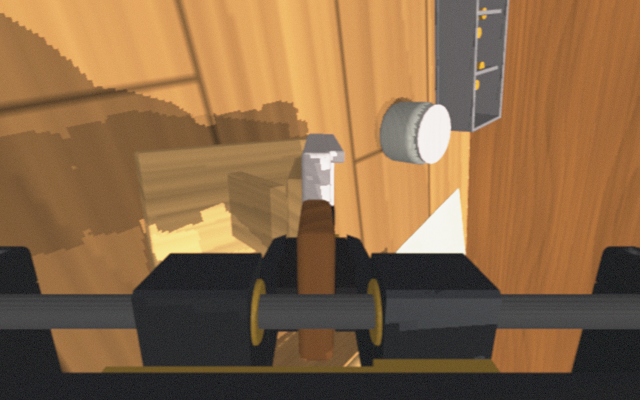

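Gripped: the opening is 13.7 mm against a 14 mm block. Lifting straight up off the lip.

Request:
{"method": "arm_command", "body": {
  "deltas": [
    {"dx":0,"dy":-0.008,"dz":0.007,"wx":0,"wy":0,"wz":0},
    {"dx":0,"dy":-0.02,"dz":0.017,"wx":0,"wy":0,"wz":0},
    {"dx":0,"dy":-0.046,"dz":0.039,"wx":0,"wy":0,"wz":0},
    {"dx":0,"dy":-0.077,"dz":0.064,"wx":0,"wy":0,"wz":0},
    {"dx":0,"dy":-0.092,"dz":0.077,"wx":0,"wy":0,"wz":0}
  ]
}}

```text
clock: 5.65
tool_pos: [0.4296, -0.2057, 0.3758]
eef_rot: [0.267, -0.325, 0.7, -0.577]
contact_force: [0.6, 0.7, -4.2]
opening: 0.15
```

```bash
cat > t4.py <<'E'
from h import *
G=gaugeR(0,0); go([.55,.05,.45],toolR(G)); s=r.get_state();print(s['q'].round(2),s["contact_force"].round(2),s["opening"])
E
python3 t4.py; python3 shot.py scene c1; python3 shot.py wrist w9;python3 -c "
from h import *
crop(cv2.imread('pics/c1.png'),150,90,300,240,4,'c1c.png')"
```

```text
pos [ 0.4296 -0.2057  0.3758] shift [-0.2741 -0.0117  0.1006] len 0.292 turn share [-0.8926 -0.2356  0.0854] deg 41.72
[ 0.97  0.67 -0.92  2.32  2.32  0.56 -2.07] [ 0.59  0.7  -4.22] 0.15009351885388433
5.65 [ 0.4296 -0.2057  0.3758] [ 0.267  -0.3247  0.7003 -0.577 ] qd 0.655 F [ 0.59  0.7  -4.22] q [ 0.97  0.67 -0.92  2.32  2.32  0.56 -2.07]
5.7 [ 0.4303 -0.2056  0.378 ] [ 0.2665 -0.3224  0.7013 -0.5772] qd 0.1273 F [-0.36  0.14 -0.75] q [ 0.97  0.66 -0.92  2.32  2.32  0.56 -2.07]
```

View pics/c1c.png

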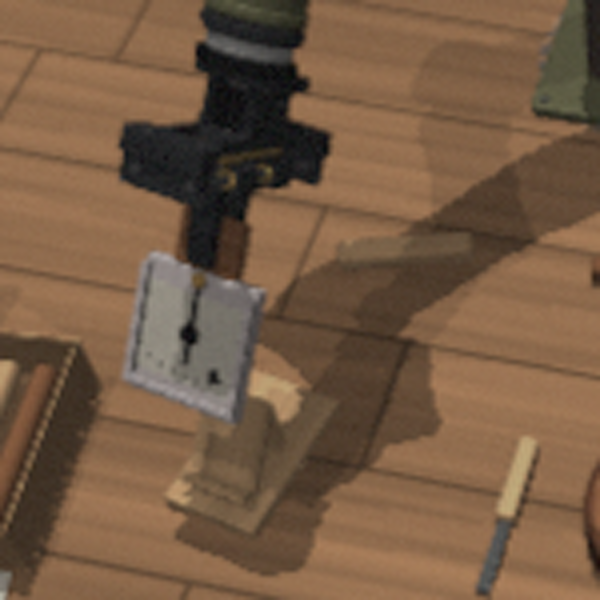

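View pics/w9.png

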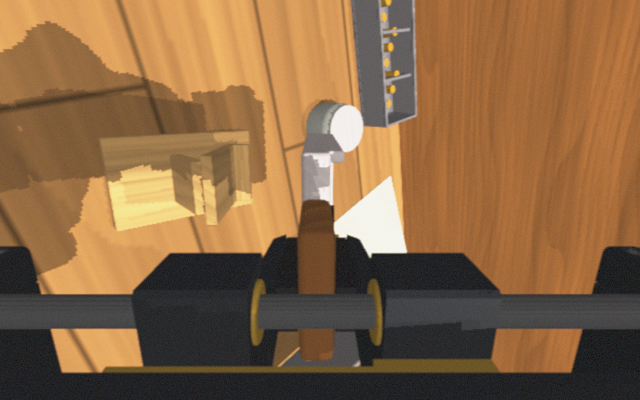

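The gauge is free of the easel and sits in the hand as before. Next I'll swing it upright and bring it near the stake.

Request:
{"method": "arm_command", "body": {
  "deltas": [
    {"dx":-0.045,"dy":-0.025,"dz":0.02,"wx":-0.17,"wy":-0.045,"wz":0.016},
    {"dx":-0.09,"dy":-0.04,"dz":0.04,"wx":-0.35,"wy":-0.09,"wz":0.033},
    {"dx":-0.135,"dy":-0.04,"dz":0.06,"wx":-0.53,"wy":-0.14,"wz":0.05},
    {"dx":-0.18,"dy":-0.03,"dz":0.075,"wx":-0.71,"wy":-0.19,"wz":0.068},
    {"dx":-0.225,"dy":-0.02,"dz":0.09,"wx":-0.89,"wy":-0.2356,"wz":0.085}
  ]
}}

```text
clock: 6.25
tool_pos: [0.4503, -0.1471, 0.3993]
eef_rot: [0.397, -0.401, 0.638, -0.523]
contact_force: [0.1, -1.5, -2.8]
opening: 0.157
```

```bash
python3 t4.py
```

```text
pos [ 0.4503 -0.1471  0.3993] shift [-0.2038 -0.0378  0.0917] len 0.227 turn share [-0.4666 -0.153   0.1418] deg 23.0
[ 0.61  0.51 -0.61  2.17  1.21  0.4  -1.12] [ 0.12 -1.54 -2.81] 0.15726744595469455
```

Request:
{"method": "arm_command", "body": {
  "deltas": [
    {"dx":-0.045,"dy":-0.02,"dz":0.02,"wx":-0.12,"wy":-0.04,"wz":0.035},
    {"dx":-0.09,"dy":-0.03,"dz":0.04,"wx":-0.24,"wy":-0.08,"wz":0.07},
    {"dx":-0.135,"dy":-0.035,"dz":0.06,"wx":-0.36,"wy":-0.12,"wz":0.11},
    {"dx":-0.17,"dy":-0.037,"dz":0.08,"wx":-0.4666,"wy":-0.153,"wz":0.142},
    {"dx":-0.2038,"dy":-0.038,"dz":0.0917,"wx":-0.4666,"wy":-0.153,"wz":0.142}
  ]
}}

```text
clock: 6.75
tool_pos: [0.5506, 0.0479, 0.4507]
eef_rot: [0.499, -0.5, 0.5, -0.5]
contact_force: [1.5, -0.5, -3.0]
opening: 0.152
```

```bash
python3 t4.py
```

```text
pos [0.5506 0.0479 0.4507] shift [-0.0021  0.0007 -0.0006] len 0.002 turn share [-0.0018 -0.0012 -0.001 ] deg 0.11
[ 0.33  0.65 -0.87  1.71  0.57  1.05 -0.73] [ 1.46 -0.45 -2.99] 0.151638818040525
```

```bash
python3 shot.py wrist w10; python3 shot.py wrist w11; python3 shot.py scene c2; python3 -c "
from h import *
a=cv2.imread('pics/c2.png');x=cv2.resize(a[90:240,230:380],(600,600),interpolation=2);cv2.imwrite('pics/c2c.png',x)"
```

```text
6.75 [0.5506 0.0479 0.4507] [ 0.4992 -0.5001  0.5004 -0.5003] qd 1.0148 F [ 1.46 -0.45 -2.99] q [ 0.33  0.65 -0.87  1.71  0.57  1.05 -0.73]
6.8 [0.5525 0.0584 0.4528] [-0.4965  0.498  -0.4968  0.5086] qd 0.1102 F [4.31 9.56 1.02] q [ 0.32  0.65 -0.88  1.7   0.57  1.04 -0.73]
6.85 [0.5507 0.0556 0.4523] [-0.4981  0.4972 -0.497   0.5076] qd 0.0961 F [ 0.57  0.64 -3.22] q [ 0.33  0.65 -0.88  1.71  0.57  1.04 -0.73]
```

View pics/w11.png

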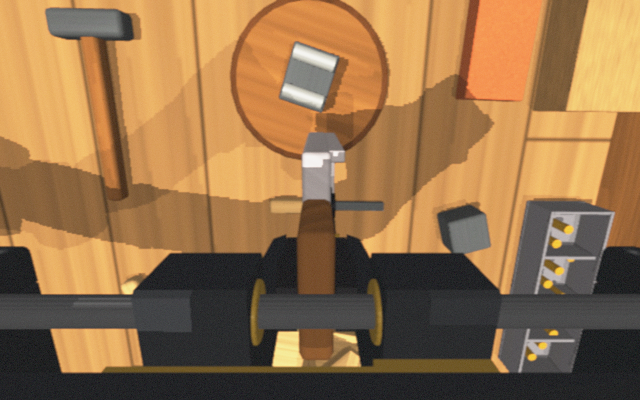

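View pics/c2c.png

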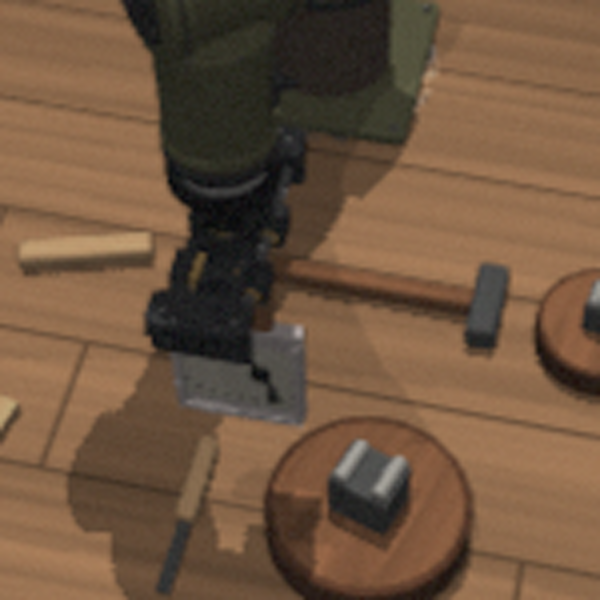

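The wrist view shows the stake knobs at about (316,55) and (306,101), turned some 17–20°, clear of the held gauge. I'll zoom in.

```bash
python3 shot.py wrist w12; python3 -c "
from h import *
crop(cv2.imread('pics/w12.png'),265,20,355,130,7,'w12c.png')"
```

```text
6.9 [0.5496 0.0517 0.4512] [-0.4997  0.4975 -0.4984  0.5044] qd 0.0693 F [-0.6  -1.03 -4.49] q [ 0.33  0.65 -0.88  1.71  0.57  1.04 -0.73]
```

View pics/w12c.png

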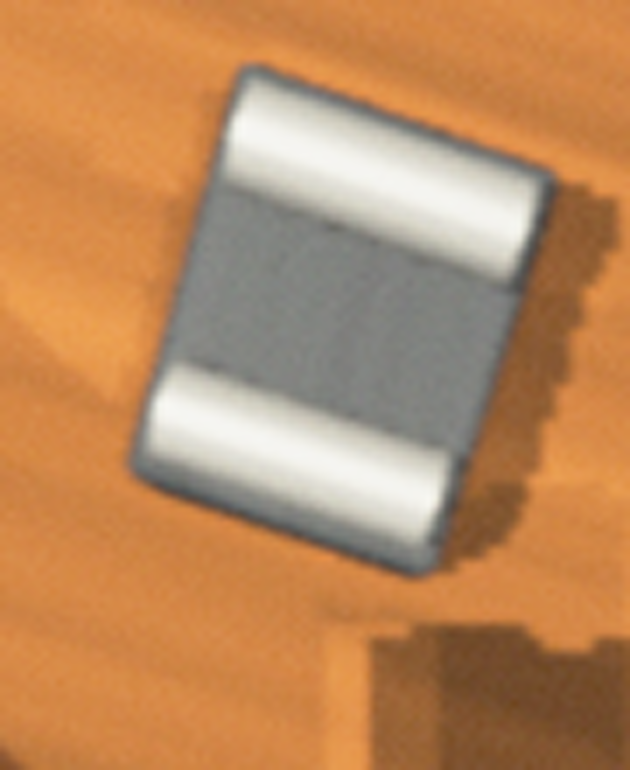

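```bash
cat > t5.py <<'E'
from h import *
def L(n): 
    d=np.load(f"pics/{n}.npz"); return {k:(float(d[k]) if d[k].ndim==0 else d[k]) for k in d.files}
c=L("w12");f=lambda x,y:(265+(x+.5)/7-.5,20+(y+.5)/7-.5)
hk=plane(c,f(380,182),.100);lk=plane(c,f(301,455),.097)
print("hk",hk.round(4),"lk",lk.round(4),"d",np.linalg.norm(hk-lk),"yaw from centres",np.degrees(np.arctan2(-(hk-lk)[0],(hk-lk)[1])))
for z,a,b in [(.1,(233,130),(530,228)),(.097,(160,410),(443,500))]:
    v=plane(c,f(*b),z)-plane(c,f(*a),z);print("axis",v.round(4),np.linalg.norm(v),np.degrees(np.arctan2(v[1],v[0])))
E
python3 t5.py; python3 t4.py
```

```text
hk [0.5528 0.1763 0.1   ] lk [0.5423 0.1419 0.097 ] d 0.03607675500099876 yaw from centres -17.03248197498338
axis [ 0.0397 -0.0116 -0.    ] 0.0413836103786907 -16.296397332254077
axis [ 0.0392 -0.0115  0.    ] 0.040883905587264284 -16.27218068218355
pos [0.549  0.0488 0.4506] shift [-0.0012  0.0006  0.001 ] len 0.002 turn share [-0.0048  0.0059 -0.    ] deg 0.34
[ 0.33  0.65 -0.87  1.71  0.57  1.05 -0.73] [-0.4  -0.64 -2.93] 0.15630208719883554
```

The knob spacing of 36.1 mm and crest length of 41 mm match the stated 36 and 40, and stake yaw is about −16.5°. I'll cross-check in the fixed cameras while moving to hover over it.

```bash
cat > t6.py <<'E'
from h import *
import sys
yaw=-16.5; dz=float(sys.argv[1]); roll=float(sys.argv[2]) if len(sys.argv)>2 else 0
G=gaugeR(yaw,0,roll); o=np.array([.5476,.1591,.107+dz])
go(o+G[:,2]*.284,toolR(G))
s=r.get_state();print(s["clock"],"F",s["contact_force"].round(2),"M",s["moment"].round(3),"qd",np.abs(s["qd"]).max().round(3),"q",s["q"].round(2))
E
python3 t6.py .024
python3 - <<'E'
from h import *
hk=np.array([.5528,.1763,.107]);lk=np.array([.5423,.1419,.104])
for n,b in (("scene","c2"),("side","s2")):
    c=r.get_calibration(n); im=cv2.imread(f"pics/{b}.png"); p=proj(c,[hk,lk]);print(n,p.round(1))
    u0,v0=(p.mean(0)-25).astype(int); z=cv2.resize(im[v0:v0+50,u0:u0+50],(400,400),interpolation=2)
    for q in p: cv2.circle(z,tuple(((q-[u0,v0]+.5)*8).astype(int)),3,(0,0,255),-1)
    cv2.imwrite(f"pics/chk_{n}.png",z)
cv2.imwrite("pics/chk.png",np.hstack([cv2.imread("pics/chk_scene.png"),cv2.imread("pics/chk_side.png")]))
E
```

```text
pos [0.549  0.0488 0.4506] shift [-0.1103  0.0356 -0.001 ] len 0.116 turn share [-0.0047  0.3725 -0.0007] deg 16.77
6.95 F [-0.4  -0.64 -2.93] M [-0.151 -0.075 -0.026] qd 0.051 q [ 0.33  0.65 -0.87  1.71  0.57  1.05 -0.73]
scene [[326.8 208. ]
 [317.2 203.9]]
side [[304.2 214.5]
 [316.3 211.3]]
```

View pics/chk.png

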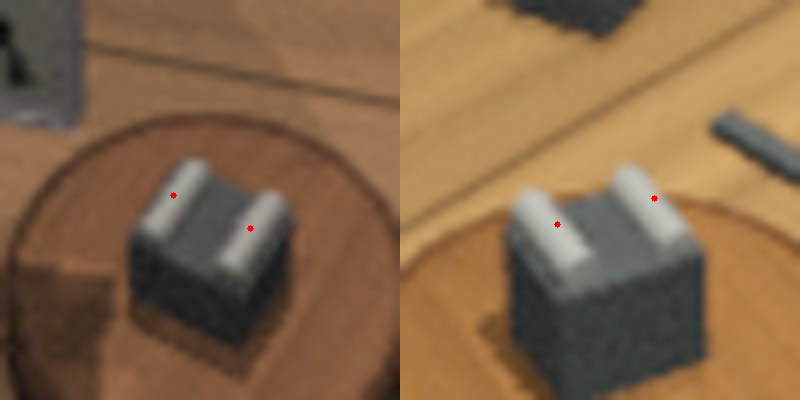

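The projected crest points land mid-crest in both fixed cameras, so the heights are confirmed. Now hovering over the stake.

Request:
{"method": "arm_command", "body": {
  "deltas": [
    {"dx":-0.025,"dy":0.005,"dz":0,"wx":0,"wy":0.09,"wz":0},
    {"dx":-0.06,"dy":0.015,"dz":0,"wx":0,"wy":0.2,"wz":0},
    {"dx":-0.09,"dy":0.028,"dz":0,"wx":0,"wy":0.3,"wz":0},
    {"dx":-0.105,"dy":0.034,"dz":-0.001,"wx":-0.0047,"wy":0.35,"wz":0},
    {"dx":-0.1103,"dy":0.0356,"dz":-0.001,"wx":-0.0047,"wy":0.3725,"wz":0}
  ]
}}

```text
clock: 7.45
tool_pos: [0.5475, 0.1579, 0.4151]
eef_rot: [0.422, -0.567, 0.568, -0.422]
contact_force: [-0.9, -0.6, -3.9]
opening: 0.158
```

Request:
{"method": "arm_command", "body": {
  "deltas": [
    {"dx":0,"dy":0,"dz":0,"wx":0,"wy":0,"wz":0},
    {"dx":0,"dy":0,"dz":0,"wx":0,"wy":0,"wz":0},
    {"dx":0,"dy":0,"dz":0,"wx":0,"wy":0,"wz":0},
    {"dx":0,"dy":0,"dz":0,"wx":0,"wy":0,"wz":0},
    {"dx":0,"dy":0,"dz":0,"wx":0,"wy":0,"wz":0}
  ]
}}

```text
clock: 7.95
tool_pos: [0.5488, 0.1572, 0.4171]
eef_rot: [0.42, -0.567, 0.568, -0.423]
contact_force: [-0.7, 0.0, -2.8]
opening: 0.153
```

```bash
python3 t6.py .010; python3 shot.py scene c3; python3 shot.py side s3; python3 -c "
from h import *
a=cv2.imread('pics/c3.png');x=cv2.resize(a[140:240,280:380],(400,400),interpolation=2)
b=cv2.imread('pics/s3.png');y=cv2.resize(b[140:240,260:360],(400,400),interpolation=2)
cv2.imwrite('pics/c3c.png',np.hstack([x,y]))"
```

```text
pos [0.5488 0.1572 0.4171] shift [-0.0014  0.0161 -0.0017] len 0.016 turn share [-0.0054 -0.0064 -0.0033] deg 0.41
7.95 F [-0.66  0.01 -2.84] M [-0.084 -0.094 -0.064] qd 0.007 q [ 0.07  0.69 -0.75  1.7   0.55  0.97 -1.18]
7.95 [0.5488 0.1572 0.4171] [ 0.42   -0.567   0.5683 -0.4233] qd 0.0072 F [-0.66  0.01 -2.84] q [ 0.07  0.69 -0.75  1.7   0.55  0.97 -1.18]
8.0 [0.5487 0.1574 0.4171] [ 0.4201 -0.5669  0.5682 -0.4234] qd 0.0063 F [-0.45  0.04 -3.61] q [ 0.07  0.69 -0.75  1.7   0.55  0.97 -1.18]
```

View pics/c3c.png

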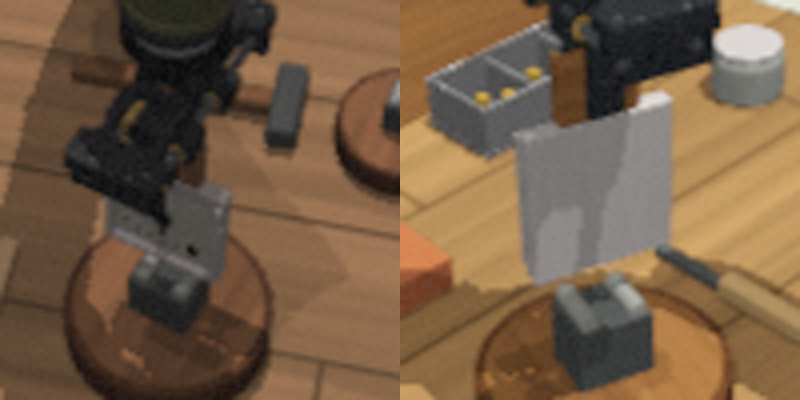

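```bash
cat > t7.py <<'E'
from h import *
import sys
# overlay predicted gauge corner points (from tool pose) for checking
def pts():
    return {"B-":(-.007,-.05,0),"B+":(-.007,.05,0),"T+":(-.007,.05,.112),"T-":(-.007,-.05,.112),"f0":(.007,-.05,0),"f1":(.007,.05,0),"rB+":(.014,.05,.006),"rT+":(.014,.05,.106)}
out=[]
for n,b,u0,v0 in (("scene",sys.argv[1],290,150),("side",sys.argv[2],270,150)):
    d=np.load(f"pics/{b}.npz"); im=cv2.imread(f"pics/{b}.png"); c=r.get_calibration(n)
    T=Ro.from_quat(d["tr"]).as_matrix(); G=np.column_stack([T[:,2],-T[:,0],-T[:,1]]); o=d["tp"]+T[:,1]*.284
    z=cv2.resize(im[v0:v0+80,u0:u0+80],(560,560),interpolation=2)[:, :]
    for k,x in pts().items():
        q=proj(c,o+G@np.array(x))[0]; cv2.circle(z,tuple(((q-[u0,v0]+.5)*7).astype(int)),3,(0,0,255) if x[0]<0 else (0,255,0),-1)
    out.append(z[:, :400] if n=="scene" else z[:, 80:480])
    print(n,"origin",o.round(4),"gy",G[:,1].round(4),"gz",G[:,2].round(4))
cv2.imwrite("pics/"+sys.argv[3],np.hstack(out))
E
python3 t7.py c3 s3 o3.png
```

```text
scene origin [0.5501 0.1575 0.1331] gy [0.2888 0.9574 0.0026] gz [-0.0048 -0.0012  1.    ]
side origin [0.5501 0.1578 0.1331] gy [0.2885 0.9575 0.0026] gz [-0.0048 -0.0013  1.    ]
```

View pics/o3.png

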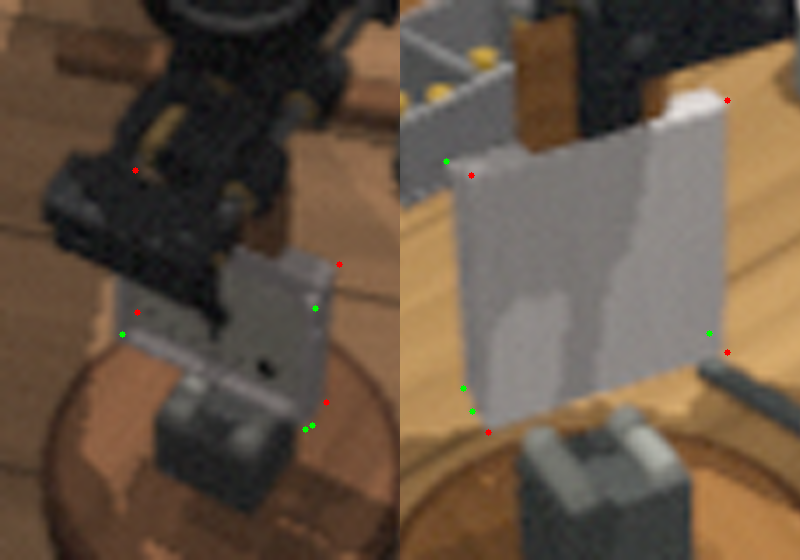

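The predicted corners fall within about 1 px (2–3 mm) of the observed plate in both views. I'll correct the small residual and go down to 10 mm above the crest.

Request:
{"method": "arm_command", "body": {
  "deltas": [
    {"dx":-0.0005,"dy":0.004,"dz":-0.0005,"wx":-0.0054,"wy":-0.0064,"wz":-0.0033},
    {"dx":-0.001,"dy":0.009,"dz":-0.001,"wx":-0.0054,"wy":-0.0064,"wz":-0.0033},
    {"dx":-0.0014,"dy":0.013,"dz":-0.0017,"wx":-0.0054,"wy":-0.0064,"wz":-0.0033},
    {"dx":-0.0014,"dy":0.0155,"dz":-0.0017,"wx":-0.0054,"wy":-0.0064,"wz":-0.0033},
    {"dx":-0.0014,"dy":0.0161,"dz":-0.0017,"wx":-0.0054,"wy":-0.0064,"wz":-0.0033}
  ]
}}

```text
clock: 8.55
tool_pos: [0.5473, 0.1598, 0.4003]
eef_rot: [-0.424, 0.566, -0.566, 0.423]
contact_force: [-0.4, -0.2, -3.6]
opening: 0.155
```

Request:
{"method": "arm_command", "body": {
  "deltas": [
    {"dx":0,"dy":0,"dz":0,"wx":0,"wy":0,"wz":0},
    {"dx":0,"dy":0,"dz":0,"wx":0,"wy":0,"wz":0},
    {"dx":0,"dy":0,"dz":0,"wx":0,"wy":0,"wz":0},
    {"dx":0,"dy":0,"dz":0,"wx":0,"wy":0,"wz":0},
    {"dx":0,"dy":0,"dz":0,"wx":0,"wy":0,"wz":0}
  ]
}}

```text
clock: 9.05
tool_pos: [0.5475, 0.1598, 0.4009]
eef_rot: [-0.423, 0.566, -0.566, 0.423]
contact_force: [0.0, 0.2, -3.6]
opening: 0.154
```

```bash
python3 t6.py .004; python3 shot.py side s4; python3 shot.py scene c4; python3 t7.py c4 s4 o4.png; python3 t6.py .004
```

```text
pos [0.5475 0.1598 0.4009] shift [0.0006 0.0059 0.0003] len 0.006 turn share [ 0.0002  0.0013 -0.0003] deg 0.06
9.05 F [ 0.02  0.19 -3.59] M [-0.036 -0.04   0.024] qd 0.002 q [ 0.06  0.71 -0.74  1.72  0.57  0.94 -1.2 ]
9.05 [0.5475 0.1598 0.4009] [-0.4233  0.5664 -0.5663  0.4234] qd 0.0022 F [ 0.02  0.19 -3.59] q [ 0.06  0.71 -0.74  1.72  0.57  0.94 -1.2 ]
9.1 [0.5475 0.1598 0.4009] [-0.4233  0.5665 -0.5663  0.4234] qd 0.0017 F [-0.85  0.47 -3.61] q [ 0.06  0.71 -0.74  1.72  0.57  0.94 -1.2 ]
scene origin [0.5474 0.1598 0.1169] gy [2.831e-01 9.591e-01 2.000e-04] gz [ 2.e-04 -2.e-04  1.e+00]
side origin [0.5475 0.1598 0.1169] gy [2.831e-01 9.591e-01 2.000e-04] gz [ 1.e-04 -2.e-04  1.e+00]
pos [0.5475 0.1598 0.4009] shift [0.0006 0.0059 0.0003] len 0.006 turn share [ 0.0004  0.0013 -0.0002] deg 0.06
9.15 F [ 0.07  0.64 -3.39] M [-0.005 -0.072 -0.003] qd 0.002 q [ 0.06  0.71 -0.74  1.72  0.57  0.94 -1.2 ]
```

View pics/o4.png

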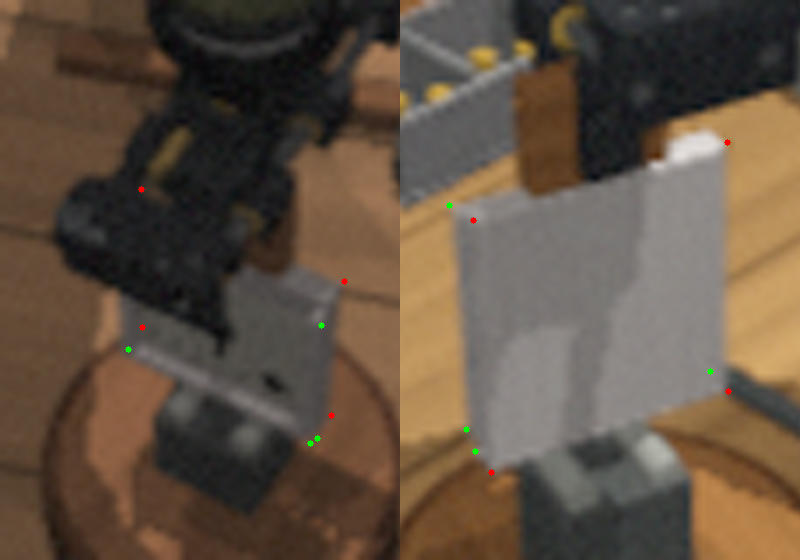

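Plumb by tool pose to 0.02°. Now a slow descent, watching the force (baseline Fz ≈ −3.5 N).

Request:
{"method": "arm_command", "body": {
  "deltas": [
    {"dx":0.0006,"dy":0.0015,"dz":0.0003,"wx":0,"wy":0.001,"wz":0},
    {"dx":0.0006,"dy":0.003,"dz":0.0003,"wx":0,"wy":0.001,"wz":0},
    {"dx":0.0006,"dy":0.0045,"dz":0.0003,"wx":0,"wy":0.001,"wz":0},
    {"dx":0.0006,"dy":0.0055,"dz":0.0003,"wx":0,"wy":0.001,"wz":0},
    {"dx":0.0006,"dy":0.0065,"dz":0.0003,"wx":0,"wy":0.001,"wz":0}
  ]
}}

```text
clock: 9.65
tool_pos: [0.5476, 0.1592, 0.3942]
eef_rot: [-0.423, 0.567, -0.566, 0.423]
contact_force: [-0.7, 0.3, -3.8]
opening: 0.156
```

Request:
{"method": "arm_command", "body": {
  "deltas": [
    {"dx":0,"dy":0.0003,"dz":0,"wx":0,"wy":0,"wz":0},
    {"dx":0,"dy":0.0006,"dz":0,"wx":0,"wy":0,"wz":0},
    {"dx":0,"dy":0.0009,"dz":0,"wx":0,"wy":0,"wz":0},
    {"dx":0,"dy":0.0012,"dz":0,"wx":0,"wy":0,"wz":0},
    {"dx":0,"dy":0.0015,"dz":0,"wx":0,"wy":0,"wz":0}
  ]
}}

```text
clock: 10.15
tool_pos: [0.5476, 0.1591, 0.3928]
eef_rot: [-0.423, 0.567, -0.566, 0.423]
contact_force: [-1.1, 0.4, -2.9]
opening: 0.154
```

```bash
python3 t6.py 0
```

```text
pos [0.5476 0.1591 0.3928] shift [-0.      0.0018  0.    ] len 0.002 turn share [ 0.0004  0.0003 -0.0001] deg 0.02
10.15 F [-1.06  0.43 -2.89] M [ 0.009  0.021 -0.002] qd 0.005 q [ 0.05  0.71 -0.73  1.73  0.58  0.92 -1.21]
```

Request:
{"method": "arm_command", "body": {
  "deltas": [
    {"dx":0,"dy":0.0002,"dz":0,"wx":0,"wy":0,"wz":0},
    {"dx":0,"dy":0.0004,"dz":0,"wx":0,"wy":0,"wz":0},
    {"dx":0,"dy":0.0006,"dz":0,"wx":0,"wy":0,"wz":0},
    {"dx":0,"dy":0.0008,"dz":0,"wx":0,"wy":0,"wz":0},
    {"dx":0,"dy":0.001,"dz":0,"wx":0,"wy":0,"wz":0}
  ]
}}

```text
clock: 10.65
tool_pos: [0.5476, 0.1592, 0.3922]
eef_rot: [-0.423, 0.567, -0.566, 0.423]
contact_force: [-1.1, -0.7, 0.2]
opening: 0.153
```

Request:
{"method": "arm_command", "body": {
  "deltas": [
    {"dx":0,"dy":0.0003,"dz":0,"wx":0,"wy":0,"wz":0},
    {"dx":0,"dy":0.0003,"dz":0,"wx":0,"wy":0,"wz":0},
    {"dx":0,"dy":0.0003,"dz":0,"wx":0,"wy":0,"wz":0},
    {"dx":0,"dy":0.0003,"dz":0,"wx":0,"wy":0,"wz":0},
    {"dx":0,"dy":0.0003,"dz":0,"wx":0,"wy":0,"wz":0}
  ]
}}

```text
clock: 11.15
tool_pos: [0.5477, 0.1592, 0.392]
eef_rot: [0.423, -0.567, 0.567, -0.423]
contact_force: [-0.6, -1.9, 5.3]
opening: 0.153
```

```bash
for i in 1 2; do python3 shot.py side s5; python3 shot.py scene c5; done; python3 shot.py wrist w13; python3 t7.py c5 s5 o5.png; python3 t6.py 0
```

```text
11.15 [0.5477 0.1592 0.392 ] [ 0.4229 -0.5665  0.5665 -0.4234] qd 0.0015 F [-0.56 -1.94  5.3 ] q [ 0.05  0.72 -0.73  1.73  0.58  0.92 -1.21]
11.2 [0.5477 0.1592 0.392 ] [ 0.4229 -0.5665  0.5666 -0.4233] qd 0.0024 F [-1.46 -1.61  5.7 ] q [ 0.05  0.72 -0.73  1.73  0.58  0.92 -1.21]
11.25 [0.5477 0.1592 0.3921] [ 0.4229 -0.5665  0.5666 -0.4233] qd 0.0031 F [-1.02 -1.1   5.82] q [ 0.05  0.72 -0.73  1.73  0.58  0.92 -1.21]
11.3 [0.5477 0.1592 0.3921] [ 0.4229 -0.5665  0.5665 -0.4233] qd 0.0024 F [-0.83 -1.98  4.74] q [ 0.05  0.72 -0.73  1.73  0.58  0.92 -1.21]
11.35 [0.5477 0.1592 0.392 ] [ 0.4229 -0.5665  0.5666 -0.4233] qd 0.0013 F [-0.86 -2.1   4.87] q [ 0.05  0.72 -0.73  1.73  0.58  0.92 -1.21]
scene origin [0.5478 0.1593 0.1081] gy [2.839e-01 9.589e-01 5.000e-04] gz [-5.e-04 -4.e-04  1.e+00]
side origin [0.5478 0.1593 0.1081] gy [2.839e-01 9.589e-01 4.000e-04] gz [-5.e-04 -3.e-04  1.e+00]
pos [0.5477 0.1592 0.392 ] shift [ 0.0001  0.001  -0.    ] len 0.001 turn share [-0.0005  0.0002 -0.0006] deg 0.04
11.4 F [-1.6  -1.49  4.74] M [-0.346  0.301 -0.051] qd 0.002 q [ 0.05  0.72 -0.73  1.73  0.58  0.92 -1.21]
```

View pics/o5.png

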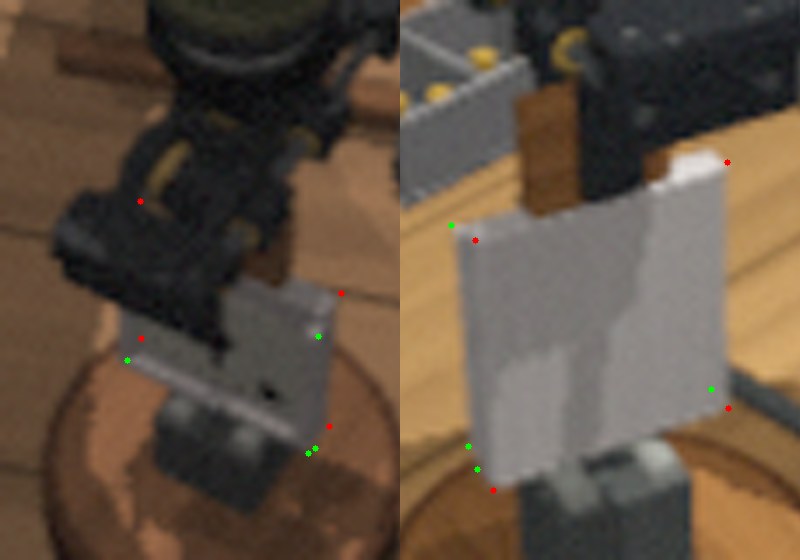

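View pics/w13.png

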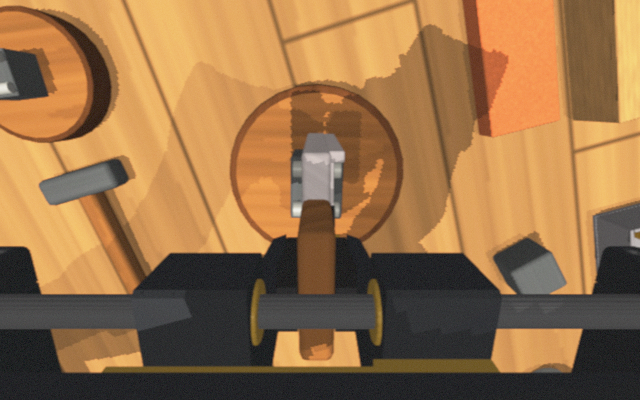

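Contact is light (about 8 N) and the gauge stands plumb across the stake. Now I'll work out the rocking path, rolling on the high knob (r = 7 mm).

```bash
cat > t8.py <<'E'
import numpy as np,sys
L=.2852
def pose(th,y0=18.):
    k=np.array([18.,100.]); n=np.array([np.sin(th),np.cos(th)]); e=np.array([np.cos(th),-np.sin(th)])
    return k+7*n-(y0+7*th)*e+1000*L*n   # mm (y,z) stake frame
t0=float(sys.argv[1])
for t in map(float,sys.argv[2:]):
    d=pose(t)-pose(t0); e=np.array([np.cos(t0),-np.sin(t0)]); n=np.array([np.sin(t0),np.cos(t0)])
    print(t,"dx %.4f dy %.4f wz %.4f"%(-(d@e)/1000,-(d@n)/1000,-np.degrees(t-t0)/45))
E
python3 t8.py 0 .03 .06 .09 .12 .15; python3 t8.py .15 .18 .21 .24 .27 .30;python3 t8.py .3 .315 .33 .345 .36
```

```text
0.03 dx -0.0086 dy -0.0004 wz -0.0382
0.06 dx -0.0171 dy -0.0006 wz -0.0764
0.09 dx -0.0257 dy -0.0005 wz -0.1146
0.12 dx -0.0343 dy -0.0002 wz -0.1528
0.15 dx -0.0428 dy 0.0004 wz -0.1910
0.18 dx -0.0086 dy -0.0004 wz -0.0382
0.21 dx -0.0171 dy -0.0006 wz -0.0764
0.24 dx -0.0257 dy -0.0006 wz -0.1146
0.27 dx -0.0343 dy -0.0003 wz -0.1528
0.3 dx -0.0428 dy 0.0003 wz -0.1910
0.315 dx -0.0043 dy -0.0003 wz -0.0191
0.33 dx -0.0086 dy -0.0005 wz -0.0382
0.345 dx -0.0129 dy -0.0006 wz -0.0573
0.36 dx -0.0171 dy -0.0007 wz -0.0764
```

Request:
{"method": "arm_command", "body": {
  "deltas": [
    {"dx":-0.0086,"dy":-0.0005,"dz":0,"wx":0,"wy":0,"wz":-0.0382},
    {"dx":-0.0171,"dy":-0.0008,"dz":0,"wx":0,"wy":0,"wz":-0.0764},
    {"dx":-0.0257,"dy":-0.0008,"dz":0,"wx":0,"wy":0,"wz":-0.1146},
    {"dx":-0.0343,"dy":-0.0005,"dz":0,"wx":0,"wy":0,"wz":-0.1528},
    {"dx":-0.0428,"dy":0.0002,"dz":0,"wx":0,"wy":0,"wz":-0.191}
  ]
}}

```text
clock: 11.9
tool_pos: [0.5599, 0.2006, 0.3917]
eef_rot: [0.465, -0.533, 0.597, -0.379]
contact_force: [-0.0, -1.1, 3.4]
opening: 0.156
```

```bash
cat > t9.py <<'E'
from h import *
import sys
th=float(sys.argv[1]); Y=18.;LL=.2852
s=r.get_state();T=Ro.from_quat(s["eef_rot"]).as_matrix();gz=-T[:,1]
G0=gaugeR(-16.5,0); g=G0.T@gz
print("clock",s["clock"],"lean",np.arctan2(g[1],g[2]).round(4),"pitch",np.arctan2(g[0],g[2]).round(4),"gx",(G0.T@T[:,2]).round(4),"F",s["contact_force"].round(2),"stakeF",(G0.T@s["contact_force"]).round(2),"M",s["moment"].round(2),"qd",np.abs(s["qd"]).max().round(3),"open",s["opening"].round(3))
k=np.array([.018,.100]);n=np.array([np.sin(th),np.cos(th)]);e=np.array([np.cos(th),-np.sin(th)])
p=k+.007*n-(.018+.007*th)*e+LL*n
G=gaugeR(-16.5,0,-np.degrees(th))
go(np.array([.5476,.1592,0])+G0@np.array([0,p[0],p[1]]),toolR(G))
E
python3 t9.py .15
```

```text
Traceback (most recent call last):
  File "t9.py", line 6, in <module>
    print("clock",s["clock"],"lean",np.arctan2(g[1],g[2]).round(4),"pitch",np.arctan2(g[0],g[2]).round(4),"gx",(G0.T@T[:,2]).round(4),"F",s["contact_force"].round(2),"stakeF",(G0.T@s["contact_force"]).round(2),"M",s["moment"].round(2),"qd",np.abs(s["qd"]).max().round(3),"open",s["opening"].round(3))
                                                                                                                                                                                                                                                                                      ^^^^^^^^^^^^^^^^^^
AttributeError: 'float' object has no attribute 'round'
```

```bash
sed -i 's/s\["opening"\].round(3)/s["opening"]/' t9.py; python3 t9.py .15
```

```text
clock 11.9 lean 0.1506 pitch -0.0003 gx [1.e+00 2.e-04 2.e-04] F [-0.04 -1.12  3.41] stakeF [ 0.28 -1.09  3.41] M [-0.12  0.17  0.01] qd 0.363 open 0.15607363559007265
pos [0.5599 0.2006 0.3917] shift [ 0.0004 -0.     -0.    ] len 0.0 turn share [-0.0003  0.0002  0.0007] deg 0.04
```

Request:
{"method": "arm_command", "body": {
  "deltas": [
    {"dx":-0.0086,"dy":-0.0004,"dz":0,"wx":0,"wy":0,"wz":-0.0382},
    {"dx":-0.0171,"dy":-0.0006,"dz":0,"wx":0,"wy":0,"wz":-0.0764},
    {"dx":-0.0257,"dy":-0.0006,"dz":0,"wx":0,"wy":0,"wz":-0.1146},
    {"dx":-0.0343,"dy":-0.0003,"dz":0,"wx":0,"wy":0,"wz":-0.1528},
    {"dx":-0.0428,"dy":0.0003,"dz":0,"wx":0,"wy":0,"wz":-0.191}
  ]
}}

```text
clock: 12.4
tool_pos: [0.5719, 0.2413, 0.3849]
eef_rot: [0.503, -0.497, 0.623, -0.334]
contact_force: [-0.2, -0.7, 2.9]
opening: 0.155
```

```bash
python3 t9.py .30;python3 t9.py .36
```

```text
clock 12.4 lean 0.3005 pitch -0.0003 gx [1.e+00 4.e-04 2.e-04] F [-0.17 -0.68  2.9 ] stakeF [ 0.03 -0.7   2.9 ] M [-0.04  0.09 -0.03] qd 0.36 open 0.15540706356289818
pos [0.5719 0.2413 0.3849] shift [ 0.0005 -0.      0.    ] len 0.001 turn share [-0.0004  0.0005  0.0006] deg 0.04
clock 12.4 lean 0.3005 pitch -0.0003 gx [1.e+00 4.e-04 2.e-04] F [-0.17 -0.68  2.9 ] stakeF [ 0.03 -0.7   2.9 ] M [-0.04  0.09 -0.03] qd 0.36 open 0.15540706356289818
pos [0.5719 0.2413 0.3849] shift [-0.0166 -0.0007  0.    ] len 0.017 turn share [-0.0004  0.0004 -0.0758] deg 3.41
```

Contact stays at about 6.5 N while rocking. On to 0.36 rad.

Request:
{"method": "arm_command", "body": {
  "deltas": [
    {"dx":-0.0043,"dy":-0.0003,"dz":0,"wx":0,"wy":0,"wz":-0.0191},
    {"dx":-0.0086,"dy":-0.0005,"dz":0,"wx":0,"wy":0,"wz":-0.0382},
    {"dx":-0.0129,"dy":-0.0006,"dz":0,"wx":0,"wy":0,"wz":-0.0573},
    {"dx":-0.0171,"dy":-0.0007,"dz":0,"wx":0,"wy":0,"wz":-0.0764},
    {"dx":-0.0171,"dy":-0.0007,"dz":0,"wx":0,"wy":0,"wz":-0.0764}
  ]
}}

```text
clock: 12.9
tool_pos: [0.5765, 0.2572, 0.3805]
eef_rot: [0.518, -0.481, 0.633, -0.315]
contact_force: [0.1, 0.5, 4.9]
opening: 0.156
```

Request:
{"method": "arm_command", "body": {
  "deltas": [
    {"dx":0,"dy":0,"dz":0,"wx":0,"wy":0,"wz":0},
    {"dx":0,"dy":0,"dz":0,"wx":0,"wy":0,"wz":0},
    {"dx":0,"dy":0,"dz":0,"wx":0,"wy":0,"wz":0},
    {"dx":0,"dy":0,"dz":0,"wx":0,"wy":0,"wz":0},
    {"dx":0,"dy":0,"dz":0,"wx":0,"wy":0,"wz":0}
  ]
}}

```text
clock: 13.4
tool_pos: [0.5765, 0.2567, 0.3806]
eef_rot: [0.517, -0.482, 0.633, -0.315]
contact_force: [-0.6, 1.2, 5.4]
opening: 0.154
```

Request:
{"method": "arm_command", "body": {
  "deltas": [
    {"dx":0,"dy":0,"dz":0,"wx":0,"wy":0,"wz":0},
    {"dx":0,"dy":0,"dz":0,"wx":0,"wy":0,"wz":0},
    {"dx":0,"dy":0,"dz":0,"wx":0,"wy":0,"wz":0},
    {"dx":0,"dy":0,"dz":0,"wx":0,"wy":0,"wz":0},
    {"dx":0,"dy":0,"dz":0,"wx":0,"wy":0,"wz":0}
  ]
}}

```text
clock: 13.9
tool_pos: [0.5765, 0.2567, 0.3807]
eef_rot: [0.517, -0.482, 0.633, -0.315]
contact_force: [-0.4, 0.4, 4.8]
opening: 0.154
```

Request:
{"method": "arm_command", "body": {
  "deltas": [
    {"dx":0,"dy":0,"dz":0,"wx":0,"wy":0,"wz":0},
    {"dx":0,"dy":0,"dz":0,"wx":0,"wy":0,"wz":0},
    {"dx":0,"dy":0,"dz":0,"wx":0,"wy":0,"wz":0},
    {"dx":0,"dy":0,"dz":0,"wx":0,"wy":0,"wz":0},
    {"dx":0,"dy":0,"dz":0,"wx":0,"wy":0,"wz":0}
  ]
}}

```text
clock: 14.4
tool_pos: [0.5765, 0.2567, 0.3807]
eef_rot: [0.517, -0.482, 0.633, -0.315]
contact_force: [-0.5, 1.1, 5.5]
opening: 0.153
```

```bash
python3 t9.py .36; python3 shot.py scene c6; python3 shot.py side s6; python3 t7.py c6 s6 o6.png; python3 -c "
from h import *
crop(cv2.imread('pics/c6.png'),295,170,355,230,10,'c6c.png')"
```

```text
clock 14.4 lean 0.359 pitch -0.0001 gx [1.e+00 1.e-04 1.e-04] F [-0.52  1.08  5.5 ] stakeF [-0.8   0.89  5.5 ] M [ 0.01  0.07 -0.06] qd 0.002 open 0.15262683573759875
pos [0.5765 0.2567 0.3807] shift [-0. -0. -0.] len 0.0 turn share [-0.0001  0.     -0.0012] deg 0.06
14.4 [0.5765 0.2567 0.3807] [ 0.5174 -0.4819  0.633  -0.3152] qd 0.0016 F [-0.52  1.08  5.5 ] q [-0.26  0.84 -0.59  1.44  0.62  1.36 -1.29]
14.45 [0.5765 0.2567 0.3806] [ 0.5175 -0.4819  0.633  -0.3152] qd 0.0013 F [-0.11  1.22  5.11] q [-0.26  0.84 -0.59  1.44  0.62  1.36 -1.29]
scene origin [0.5482 0.161  0.1148] gy [ 0.2659  0.8977 -0.3514] gz [0.0997 0.3369 0.9362]
side origin [0.5482 0.1611 0.1147] gy [ 0.2658  0.8977 -0.3514] gz [0.0998 0.3369 0.9362]
```

View pics/c6c.png

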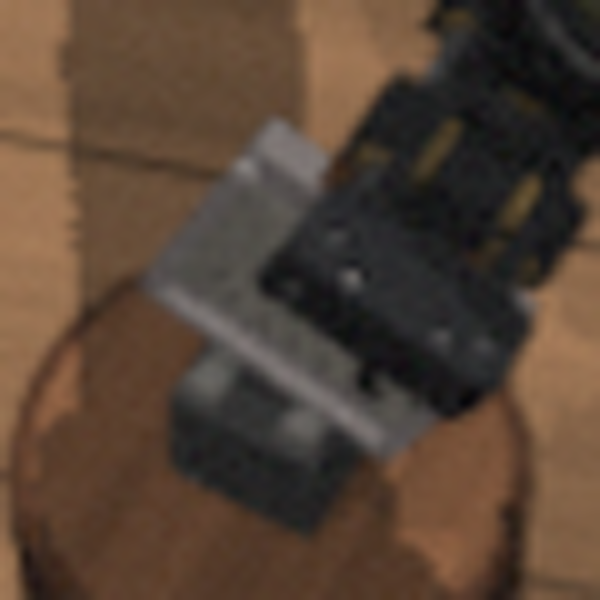

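View pics/o6.png

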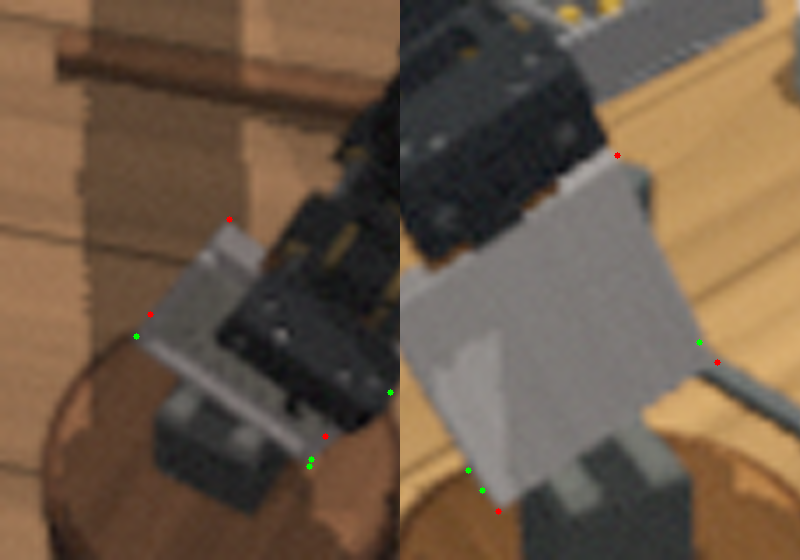

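The gripper hides part of the dial; the pointer tip and mark appear as one dark blob at scene (331.8,208). I'll verify the true lean from edge fits in both views, comparing against the upright images too.

```bash
cat > t10.py <<'E'
from h import *
from scipy.ndimage import map_coordinates, gaussian_filter
from scipy.optimize import brentq
def edge(b,n,A,B,lo,hi,w=3.5,L=.2852):
    d=np.load(f"pics/{b}.npz"); c={k:(float(d[k]) if d[k].ndim==0 else d[k]) for k in d.files}
    T=Ro.from_quat(d["tr"]).as_matrix(); G=np.column_stack([T[:,2],-T[:,0],-T[:,1]]); o=d["tp"]+T[:,1]*L
    gray=gaussian_filter(d["im"].astype(float).mean(2),.7)
    P=proj(c,[o+G@np.array(A),o+G@np.array(B)]); u=P[1]-P[0]; Ln=np.linalg.norm(u); u/=Ln; nrm=np.array([-u[1],u[0]])
    ts=np.linspace(lo,hi,int(Ln*(hi-lo)*2)); ss=np.arange(-w,w+.01,.1); off=[]
    for t in ts:
        q=P[0]+u*Ln*t+ss[:,None]*nrm; v=map_coordinates(gray,[q[:,1],q[:,0]],order=1); gd=np.abs(np.gradient(v)); off.append(ss[np.argmax(gd)])
    off=np.array(off);x=ts*Ln
    m=np.ones(len(x),bool)
    for _ in range(6):
        p=np.polyfit(x[m],off[m],1);rs=off-np.polyval(p,x); m=np.abs(rs)<max(.35,1.5*np.median(np.abs(rs)))
    dang=np.arctan(p[0])
    # sensitivity of image angle to gauge roll
    def ang(r_):
        G2=G@Ro.from_rotvec([r_,0,0]).as_matrix(); Q=proj(c,[o+G2@np.array(A),o+G2@np.array(B)]);v=Q[1]-Q[0];return np.arctan2(v[1],v[0])
    s=(ang(.02)-ang(-.02))/.04
    print(b,A,B,"offset px",np.polyval(p,x.mean()).round(2),"extra roll rad",(dang/s).round(4),"inliers",m.sum(),len(m),"rms",rs[m].std().round(2))
for sd,sc in (("s3","c3"),("s4","c4"),("s5","c5"),("s6","c6")):
    edge(sd,"side",(-.007,-.05,0),(-.007,.05,0),.05,.95)
    edge(sd,"side",(-.007,-.05,0),(-.007,-.05,.112),.05,.9)
    edge(sd,"side",(-.007,.05,0),(-.007,.05,.112),.1,.9)
    edge(sc,"scene",(.014,-.05,.006),(.014,.05,.006),.1,.9)
    edge(sc,"scene",(.014,-.05,.006),(.014,-.05,.106),.1,.9)
E
python3 t10.py
```

```text
s3 (-0.007, -0.05, 0) (-0.007, 0.05, 0) offset px -1.86 extra roll rad 0.1114 inliers 58 64 rms 1.16
s3 (-0.007, -0.05, 0) (-0.007, -0.05, 0.112) offset px 0.25 extra roll rad 0.0682 inliers 39 61 rms 0.64
s3 (-0.007, 0.05, 0) (-0.007, 0.05, 0.112) offset px -2.49 extra roll rad -0.0496 inliers 39 58 rms 0.33
c3 (0.014, -0.05, 0.006) (0.014, 0.05, 0.006) offset px -2.07 extra roll rad -0.2679 inliers 28 48 rms 0.42
c3 (0.014, -0.05, 0.006) (0.014, -0.05, 0.106) offset px -0.98 extra roll rad 0.1902 inliers 22 28 rms 1.31
s4 (-0.007, -0.05, 0) (-0.007, 0.05, 0) offset px -0.29 extra roll rad 0.1131 inliers 40 64 rms 0.5
s4 (-0.007, -0.05, 0) (-0.007, -0.05, 0.112) offset px 0.38 extra roll rad 0.0623 inliers 34 60 rms 0.53
s4 (-0.007, 0.05, 0) (-0.007, 0.05, 0.112) offset px -2.8 extra roll rad 0.0046 inliers 46 57 rms 0.35
c4 (0.014, -0.05, 0.006) (0.014, 0.05, 0.006) offset px -1.33 extra roll rad -0.3226 inliers 34 48 rms 0.5
c4 (0.014, -0.05, 0.006) (0.014, -0.05, 0.106) offset px 0.45 extra roll rad -0.241 inliers 18 27 rms 0.84
s5 (-0.007, -0.05, 0) (-0.007, 0.05, 0) offset px 0
[... 293 characters left out ...]
5, 0.006) offset px -1.29 extra roll rad -0.2833 inliers 33 47 rms 0.69
c5 (0.014, -0.05, 0.006) (0.014, -0.05, 0.106) offset px -0.97 extra roll rad 0.2652 inliers 17 27 rms 0.67
s6 (-0.007, -0.05, 0) (-0.007, 0.05, 0) offset px 0.26 extra roll rad 0.02 inliers 44 68 rms 0.23
s6 (-0.007, -0.05, 0) (-0.007, -0.05, 0.112) offset px 0.67 extra roll rad 0.0928 inliers 38 55 rms 0.52
s6 (-0.007, 0.05, 0) (-0.007, 0.05, 0.112) offset px -0.34 extra roll rad -0.0272 inliers 29 52 rms 0.25
c6 (0.014, -0.05, 0.006) (0.014, 0.05, 0.006) offset px -0.5 extra roll rad 0.0019 inliers 37 49 rms 0.18
c6 (0.014, -0.05, 0.006) (0.014, -0.05, 0.106) offset px 1.18 extra roll rad 0.1229 inliers 16 24 rms 0.47
```

Run:
```python
from h import *
for _ in range(1):
    ims=[r.snapshot("scene").astype(float) for _ in range(6)]
a=np.mean(ims,0); np.save("pics/c7.npy",a)
c=r.get_calibration("scene");s=r.get_state()
z=a[190:222,308:348,::-1]; z=np.clip((z-20)*2.2,0,255).astype(np.uint8)
z=cv2.resize(z,None,fx=20,fy=18,interpolation=cv2.INTER_CUBIC)
cv2.imwrite("pics/c7c.png",z)
T=Ro.from_quat(s["eef_rot"]).as_matrix(); G=np.column_stack([T[:,2],-T[:,0],-T[:,1]]); o=s["tool_pos"]+T[:,1]*.2852
for nm,rad in (("inner",70),("outer",81)):
  for ang in (.30,.33,.36,.39,.42):
    X=o+G@(np.array([9,rad*np.sin(ang),106-rad*np.cos(ang)])/1000); p=proj(c,X)[0]; print(nm,ang,p.round(2),((p-[308,190]+.5)*[20,18]).round())
```

```text
inner 0.3 [330.42 206.48] [458. 306.]
inner 0.33 [331.   206.77] [470. 311.]
inner 0.36 [331.59 207.05] [482. 316.]
inner 0.39 [332.17 207.32] [493. 321.]
inner 0.42 [332.76 207.58] [505. 325.]
outer 0.3 [330.11 208.18] [452. 336.]
outer 0.33 [330.78 208.51] [466. 342.]
outer 0.36 [331.45 208.84] [479. 348.]
outer 0.39 [332.13 209.15] [493. 354.]
outer 0.42 [332.8  209.45] [506. 359.]
```

View pics/c7c.png

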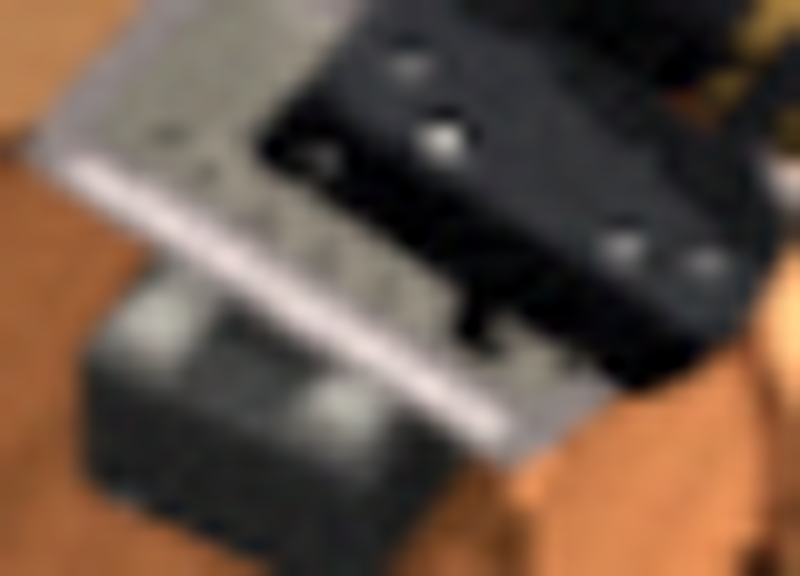

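The blob position matches the prediction for 0.36. I'll tighten the mark angle from the pre-grasp wrist views by rectifying the dial and reading dark pixels by angle, with ticks and pointer as a check.

```bash
cat > t11.py <<'E'
from t1 import *
G=gaugeR(-11.3,40)
px=np.array(X["pivot"]); zc=-.0012  # pivot z correction so tip radius = 70
C=px+G@np.array([-.0016,0,zc])
S=5 # px per mm ; image 100x60 mm: y -50..50, z 0..-95
prof=[]
for nm in ("w1","w2","w3","w4"):
    c=L(nm); dst=np.array([[0,0],[500,0],[500,450],[0,450]],np.float32)
    W=[C+G@(np.array([0,(u/S-50),-v/S])/1000) for u,v in dst]
    H=cv2.getPerspectiveTransform(proj(c,W).astype(np.float32),dst)
    im=cv2.warpPerspective(c["im"],H,(500,450),flags=cv2.INTER_CUBIC); cv2.imwrite(f"pics/rect_{nm}.png",im[:,:,::-1])
    g=im.astype(float).mean(2); v,u=np.mgrid[:450,:500]; y=u/S-50;z=v/S; R=np.hypot(y,z);A=np.arctan2(y,z)
    dark=np.clip(70-g,0,None)
    def an(r0,r1,a0,a1):
        m=(R>r0)&(R<r1)&(A>a0)&(A<a1); return (dark[m]*A[m]).sum()/dark[m].sum(), (dark[m]*R[m]).sum()/dark[m].sum()
    print(nm,"mark",np.round(an(66,84,.22,.5),4),"pointer lo",np.round(an(55,72,-.12,.12),4),"pointer up",np.round(an(15,36,-.2,.2),4))
cv2.imwrite("pics/rect.png",np.hstack([cv2.imread("pics/rect_w2.png")[150:,60:440],cv2.imread("pics/rect_w4.png")[150:,60:440]]))
E
python3 t11.py | tail -4
```

```text
w1 mark [ 0.3642 75.73  ] pointer lo [-2.80000e-03  6.17439e+01] pointer up [-1.05000e-02  2.50986e+01]
w2 mark [ 0.366  76.0445] pointer lo [-1.00000e-03  6.17972e+01] pointer up [-6.30000e-03  2.53995e+01]
w3 mark [ 0.3657 75.9139] pointer lo [-1.0000e-03  6.2137e+01] pointer up [-4.2000e-03  2.5364e+01]
w4 mark [ 0.3644 75.8597] pointer lo [-1.00000e-04  6.21695e+01] pointer up [-5.00000e-03  2.53982e+01]
```

View pics/rect.png

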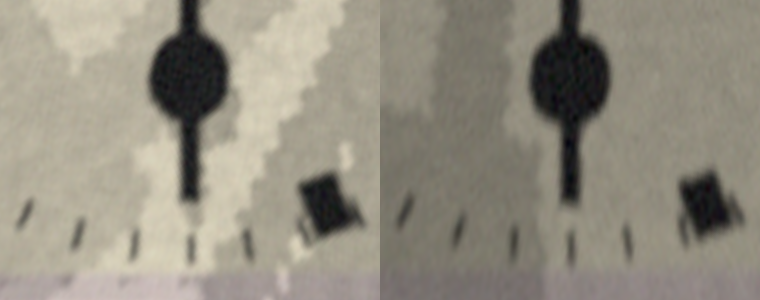

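Four views agree: mark at 0.365 ± 0.001 rad and pointer at 0. Allowing for the small grasp offset, I need about 0.005 rad more lean.

Request:
{"method": "arm_command", "body": {
  "deltas": [
    {"dx":-0.0005,"dy":-0.0001,"dz":0,"wx":0,"wy":0,"wz":-0.0025},
    {"dx":-0.001,"dy":-0.0002,"dz":0,"wx":0,"wy":0,"wz":-0.0045},
    {"dx":-0.0014,"dy":-0.0002,"dz":0,"wx":0,"wy":0,"wz":-0.0064},
    {"dx":-0.0014,"dy":-0.0002,"dz":0,"wx":0,"wy":0,"wz":-0.0064},
    {"dx":-0.0014,"dy":-0.0002,"dz":0,"wx":0,"wy":0,"wz":-0.0064}
  ]
}}

```text
clock: 15.3
tool_pos: [0.5769, 0.2581, 0.3802]
eef_rot: [0.519, -0.48, 0.634, -0.314]
contact_force: [-0.2, 0.5, 5.4]
opening: 0.157
```

Request:
{"method": "arm_command", "body": {
  "deltas": [
    {"dx":0,"dy":0,"dz":0,"wx":0,"wy":0,"wz":0},
    {"dx":0,"dy":0,"dz":0,"wx":0,"wy":0,"wz":0},
    {"dx":0,"dy":0,"dz":0,"wx":0,"wy":0,"wz":0},
    {"dx":0,"dy":0,"dz":0,"wx":0,"wy":0,"wz":0},
    {"dx":0,"dy":0,"dz":0,"wx":0,"wy":0,"wz":0}
  ]
}}

```text
clock: 15.8
tool_pos: [0.5769, 0.2581, 0.3802]
eef_rot: [0.519, -0.48, 0.634, -0.314]
contact_force: [0.3, 1.1, 5.6]
opening: 0.154
```

Request:
{"method": "arm_command", "body": {
  "deltas": [
    {"dx":0,"dy":0,"dz":0,"wx":0,"wy":0,"wz":0},
    {"dx":0,"dy":0,"dz":0,"wx":0,"wy":0,"wz":0},
    {"dx":0,"dy":0,"dz":0,"wx":0,"wy":0,"wz":0},
    {"dx":0,"dy":0,"dz":0,"wx":0,"wy":0,"wz":0},
    {"dx":0,"dy":0,"dz":0,"wx":0,"wy":0,"wz":0}
  ]
}}

```text
clock: 16.3
tool_pos: [0.5769, 0.2581, 0.3802]
eef_rot: [0.519, -0.48, 0.634, -0.313]
contact_force: [0.3, 1.7, 5.3]
opening: 0.151
```

```bash
python3 t9.py .365
cat > t12.py <<'E'
from h import *
from scipy.ndimage import map_coordinates
a=np.mean([r.snapshot("scene").astype(float) for _ in range(8)],0); b=np.mean([r.snapshot("side").astype(float) for _ in range(4)],0)
c=r.get_calibration("scene");s=r.get_state();T=Ro.from_quat(s["eef_rot"]).as_matrix(); G=np.column_stack([T[:,2],-T[:,0],-T[:,1]]); o=s["tool_pos"]+T[:,1]*.2852
# rectified dial, 6 px/mm, y -52..52, z 0..112
S=6;dst=np.array([[0,0],[104*S,0],[104*S,112*S],[0,112*S]],np.float32)
H=cv2.getPerspectiveTransform(proj(c,[o+G@(np.array([9,u/S-52,112-v/S])/1000) for u,v in dst]).astype(np.float32),dst)
im=cv2.warpPerspective(np.clip((a-15)*2.2,0,255).astype(np.uint8),H,(104*S,112*S),flags=cv2.INTER_CUBIC)
im=np.clip(im,0,255).astype(np.uint8); im=im[:,:,::-1].copy()
piv=np.array([52*S,6*S]);
for an in (.365,):
    for R0 in (66,70,75.5,81): cv2.circle(im,tuple((piv+R0*S*np.array([np.sin(an),np.cos(an)])).astype(int)),2,(0,0,255),-1)
cv2.imwrite("pics/rectF.png",im[112*S-580:])
g=cv2.warpPerspective(a.astype(np.float32),H,(104*S,112*S)).mean(2); v,u=np.mgrid[:112*S,:104*S]; y=u/S-52;z=v/S-6;R=np.hypot(y,z);A=np.arctan2(y,z)
for r0,r1 in ((62,65),(65,68),(68,71),(71,74),(74,77),(77,80),(80,82)):
    m=(R>r0)&(R<r1)&(A>.2)&(A<.52); d=np.clip(45-g,0,None)
    h=np.array([g[m&(A>q)&(A<q+.04)].mean() for q in np.arange(.2,.52,.04)]); print(r0,r1,h.round(0))
E
python3 t12.py
```

```text
clock 16.3 lean 0.3644 pitch -0.0001 gx [ 1.e+00  3.e-04 -0.e+00] F [0.28 1.66 5.27] stakeF [-0.2   1.67  5.27] M [ 0.03 -0.02 -0.03] qd 0.002 open 0.15118110273239038
pos [0.5769 0.2581 0.3802] shift [ 0.0001 -0.0001  0.    ] len 0.0 turn share [-0.0001  0.0003 -0.0008] deg 0.04
62 65 [51. 44. 34. 25. 24. 25. 24. 24.]
65 68 [65. 57. 42. 25. 25. 29. 34. 36.]
68 71 [73. 67. 45. 24. 28. 41. 49. 48.]
71 74 [79. 69. 45. 24. 33. 51. 59. 62.]
74 77 [80. 70. 46. 23. 37. 55. 68. 72.]
77 80 [81. 71. 47. 29. 40. 59. 74. 75.]
80 82 [81. 72. 53. 40. 45. 65. 78. 78.]
```

View pics/rectF.png

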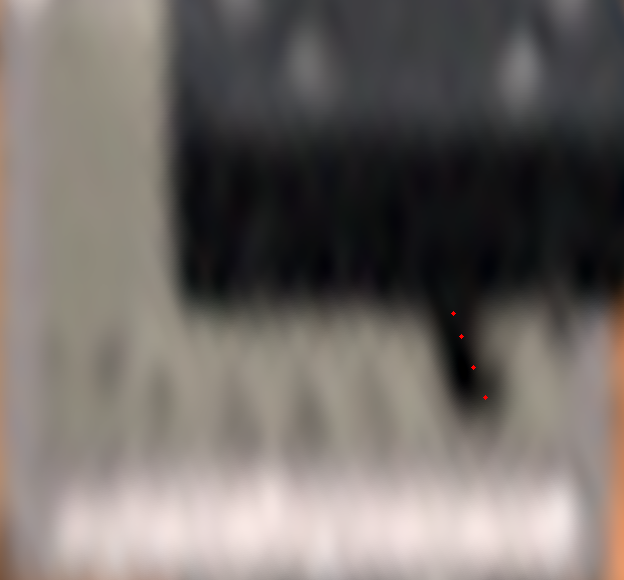

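Run:
```python
from h import *
a=cv2.imread("pics/rectF.png").astype(float).mean(2)
xs=np.arange(80,560,10);v=np.arange(430,580)
c=[]
for x in xs:
    col=a[430:580,x-5:x+5].mean(1);w=np.clip(col-170,0,None);c.append((w*v).sum()/w.sum())
p,cov=np.polyfit(xs,c,1,cov=True);print("slope",p,cov[0,0]**.5)
# zero-tick / mark columns
row=a[385:425,60:560].mean(0); print([ (60+i) for i in range(5,495) if row[i]==row[max(0,i-20):i+20].min()])
row=a[355:385,400:560].mean(0);w=np.clip(90-row,0,None);print("mark col",(w*np.arange(400,560)).sum()/w.sum())
row=a[315:328,400:530].mean(0);w=np.clip(90-row,0,None);print("neck col",(w*np.arange(400,530)).sum()/w.sum(),row[::5].round())
```

```text
slope [-1.76234955e-03  5.27482266e+02] 0.003360528019291753
[105, 161, 234, 307, 375, 468]
mark col 466.1417466455546
neck col 454.5259076650167 [ 89.  89.  87.  82.  74.  64.  51.  36.  22.  14.  13.  15.  17.  21.
  29.  40.  52.  64.  73.  81.  88.  93.  95.  98. 102. 105.]
```

The rim slope relative to the tool is −0.002 ± 0.003 rad, so the gauge hasn't slipped in the gripper. Pointer and mark coincide within the image resolution, and the contact is steady and light. Handing in.

```bash
python3 -c "
from h import *
print(r.finish_job()); s=r.get_state(); print(s['clock'],s['contact_force'])"
```

```text
the job is handed in; nothing more can be done
None
the job is handed in; nothing more can be done
```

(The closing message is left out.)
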